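# Load cleaned inlet filters into the drying module

### The arm

A 7-joint arm with a two-finger parallel gripper is mounted at the origin on the work surface. World frame = base frame: x ahead of the robot, y to its left, z up, the work surface at z = 0. Lengths are in m, angles in rad, forces in N, time in s.
With the tool pointing down it reaches from about 0.425 to 0.925 m from the base axis. Payload 6.8 kg.
Tool frame: the origin (TCP) lies on the centre line of the jaws, within the pads' length; the fingertips stand 11 mm ahead of it and the grasp point (between the pads) lies 8 mm behind it; x points along the fingers, z is the direction in which the jaws open and shut, and the axes are right-handed (so a half turn about x gives the same grasp; the last joint's range is limited). The gripper opens to 88 mm and grips with 3 to 60 N. Pads are 20 mm wide; open, the fingers measure 115 mm over their backs; the gripper's body (75 mm by 178 mm) begins 61 mm behind the grasp point.
Start: joints at [-1.366, 0.477, 0.022, 1.555, -0.011, 1.109, -0.083], TCP at [0.208, 0.642, 0.234] pointing down, gripper open.
Joint ranges: [-2.96, 2.96], [-0.34, 2.1], [-1.41, 1.46], [0.24, 2.44], [-1.37, 4.51], [0.17, 1.92], [-2.96, 2.96]. Speed limits (rad/s): [2.39, 2.39, 3.14, 3.14, 3.14, 3.14, 3.14].

### API

Orientations are given as a rotation vector (axis times angle).
In Python, from cell import * gives the robot as it stands.
- The arm moves only by the tool apply_moves, never from a script. Its argument "targets" is one flat list of numbers, 6 for each row, row after row: the shift along the tool's x, y, z in units of 50 mm (1.0 is 50 mm), then the turn, a rotation vector about the tool's x, y, z in rad. A call has 1 to 10 rows; each row is the pose to reach, as a shift and turn from the pose commanded when the call began, along the tool's axes at that moment; what a row does not reach only later rows make up. A row lasts 1/10 s, in which the tool goes at most 50 mm and 8.59 degrees, less where a joint would pass 70% of its speed; a pose out of reach is approached as far as the arm can. A call with a gripper value outside its range is refused whole. "fingers" is the closure in counts, from 0 (fully open) to 255 (shut), set as the call begins (left out, the last holds). The fingers move at their own pace and stop on an object; the grip force is fixed at half the most. Time passes only in rows, so rows that repeat a pose let the fingers close. It gives the time, the measured TCP pose, the force and the opening at its end, in the units of the state.
- observe(): the state, without advancing time (a new reading comes with each control period).
- capture(name): name is "scene" or "side" or "wrist"; returns the picture (420x560x3 uint8, red, green, blue); there is no depth.
- camera_model(name): a dict with "camera_matrix" (3x3 intrinsics, pixels), "rvec" (rotation vector, rad) and "tvec" (3), from world to camera coordinates, as OpenCV has them. Camera axes: x right, y down, z forward; pixel columns grow to the right and rows downward; lengths in m; the calibration is good to about 2 mm. A picture is of the moment at which its call begins: read the wrist's pose just before it. camera_model takes no time and is no camera call; for the wrist camera it gives the pose at the moment of the call.
- sign_off(): hands the job in, once; it reports no verdict.
The state is a dict: "clock": time; "q": joint angles; "qd": joint speeds; "tau": joint torques, N m; "tool_pos": TCP position; "tcp_rot": TCP orientation; "ft_force": force on the tool from outside, world axes, zero at the start; "torque": the same for the moment, N m; "grip_width": finger opening in m.
Only numpy, scipy, OpenCV 4.12 (cv2) and the standard library are available. Lean on these libraries where they do the work, as an engineer would, in place of code of your own. Each camera call takes 0.05 s, during which the arm holds its last target. There are 200 camera calls.

### The job

Using the sprung tongs from the blue stand, lift every solvent inlet filter out of the deep pockets of the white cleaning block and set each one down in the tray compartment of its own colour, never touching the clean filters with the gripper's fingers. When all are in the tray, stand the tongs back in their stand, and then slide the loaded tray fully home, against the stop, in the drying module's bay, without tipping it. Leave the other things on the bench where they are.

Things in the scene. Friction and masses are not known exactly. Their poses are not given: they have to be found in the camera images.
- filter_red_c (a point): Centre of the steel solvent inlet filter with the red end: upright cylinder 12 mm in diameter and 24 tall with a red stem (6 diameter, 8 tall) on top, 25 g; this point lies half-way up the cylinder, 12 above its foot; z is its axis, pointing to the stem. It may be absent (None). It starts standing on the floor of one of the block's pockets, within 1.5 mm of the pocket's middle; which one varies.
- cell_red (a point): Middle of the floor of the tray's red-floored compartment (far left seen along the tray's x), 34 mm along the tray's x, 42 along its y, with walls 14 high and 4 thick; 5 mm above the tray's underside; axes as the tray's.
- filter_blue_c (a point): Centre of the steel solvent inlet filter with the blue end: upright cylinder 12 mm in diameter and 24 tall with a blue stem (6 diameter, 8 tall) on top, 25 g; this point lies half-way up the cylinder, 12 above its foot; z is its axis, pointing to the stem. It may be absent (None). It starts standing on the floor of one of the block's pockets, within 1.5 mm of the pocket's middle; which one varies.
- cell_blue (a point): Middle of the floor of the tray's blue-floored compartment (far right seen along the tray's x), 34 mm along the tray's x, 42 along its y, with walls 14 high and 4 thick; 5 mm above the tray's underside; axes as the tray's.
- filter_yellow_c (a point): Centre of the steel solvent inlet filter with the yellow end: upright cylinder 12 mm in diameter and 24 tall with a yellow stem (6 diameter, 8 tall) on top, 25 g; this point lies half-way up the cylinder, 12 above its foot; z is its axis, pointing to the stem. It may be absent (None). It starts standing on the floor of one of the block's pockets, within 1.5 mm of the pocket's middle; which one varies.
- cell_yellow (a point): Middle of the floor of the tray's yellow-floored compartment (near left seen along the tray's x), 34 mm along the tray's x, 42 along its y, with walls 14 high and 4 thick; 5 mm above the tray's underside; axes as the tray's.
- filter_green_c (a point): Centre of the steel solvent inlet filter with the green end: upright cylinder 12 mm in diameter and 24 tall with a green stem (6 diameter, 8 tall) on top, 25 g; this point lies half-way up the cylinder, 12 above its foot; z is its axis, pointing to the stem. It may be absent (None). It starts standing on the floor of one of the block's pockets, within 1.5 mm of the pocket's middle; which one varies.
- cell_green (a point): Middle of the floor of the tray's green-floored compartment (near right seen along the tray's x), 34 mm along the tray's x, 42 along its y, with walls 14 high and 4 thick; 5 mm above the tray's underside; axes as the tray's.
- block: White cleaning block fixed to the bench, 60 mm (x) x 96 (y) x 63 tall; origin: centre of its underside. Four open pockets, each 18 (x) x 36 (y), 55 deep (floor 8 above the bench), centred at x = +-13, y = +-22 of the block; too narrow for a robot's fingers. Starts turned by up to 0.35 rad.
- tongs_grip (a point): Sprung parallel-action tongs, 100 g, upright, tips down, in the blue stand. Point midway between the two orange grip plates, 95 mm above the tips' ends; z up the tongs, jaws close along y. Plates: 24 (x) wide, from 73 to 117 above the tips' ends, 44 over their outsides at rest; top of the tongs at 126. Carry them with the plates held at 40; squeeze with 25 to 40 N to grip a filter, and keep it up.
- tongs_tips (a point): Midway between the ends of the tongs' tips, 95 mm below tongs_grip; axes the same. Each tip is 10 (x) x 4 (y). With the plates at 44 (rest) the tips leave a 22 gap and measure 30 over their outsides; tips and plates close alike, staying parallel: plates 40, gap 18; plates 34, gap 12, on a filter. The tips' slim part is 44 long.
- tongs_jaw (a joint): How far the tongs are squeezed shut, in m: 0 open, 0.010 on a filter, 0.013 fully shut. The spring pushes open with 6 N at 0 and 0.3 N more for each mm.
- stand_slot (a point): Middle of the floor of the slot in the blue tongs stand (fixed), 8 mm above the bench; the slot is 15 (x) x 36 (y) and 50 deep, its mouth 58 above the bench; its foot is 70 x 80. The tongs stand on the slot's floor with their y along the stand's y.
- tray: Aluminium drying tray, 400 g, lying loose on the bench: base 160 mm (x) x 96 (y) x 5 thick, with four compartments over the half towards +x (the nose) and a black handle on the other half; origin: centre of its underside. It slides on the bench.
- tray_handle (a point): Grip point of the tray's upright black handle block, 30 (x) x 14 (y) and reaching from 5 to 57 mm above the bench; this point is on its middle, 36 above the bench, 63 behind the tray's origin (-x); axes as the tray's. Grip it across y from above.
- tray_nose (a point): Middle of the tray's front edge (+x end) at the underside, 80 mm ahead of the tray's origin; axes as the tray's.
- module: White drying module fixed to the bench, 320 mm wide, 250 deep, 140 tall; origin: middle of its bay's mouth, at bench height; x points into the bay. The bay is 104 wide, 70 high and 82 deep to its stop wall, its floor the bench (tray home: nose against the stop, handle outside); two flared guides 20 high reach 31 mm out from the mouth and open to 130 wide there.
- bottle_amber: Bystander: amber bottle, 60 mm diameter, 120 tall; origin: centre of its underside.
- bottle_clear: Bystander: clear bottle, 60 mm diameter, 120 tall; origin: centre of its underside.
- beaker: Bystander: glass beaker, 60 mm diameter, 70 tall; origin: centre of its underside.
- vial_box: Bystander: blue box of capped vials, 80 x 120 x 51 tall; origin: centre of its underside.
- wipes: Bystander: cardboard box of wipes, 110 x 200 x 75 tall; origin: centre of its underside.
- wrench: Bystander: flat wrench, 130 mm long, lying on the bench; origin on its underside.

How it is judged:
On the way, in this order (a step that is already met when the one before it is completed fails the run):
1. every filter that is present lies in the compartment of its colour, the tray being still outside the bay (x of filter_red_c in the frame of cell_red between -0.0175 and 0.0175 m and y of filter_red_c in the frame of cell_red between -0.0215 and 0.0215 m and z of filter_red_c in the frame of cell_red below 0.03 m and linear speed of each of filter_red, filter_blue, filter_yellow, filter_green below 0.05 m/s and x of filter_blue_c in the frame of cell_blue between -0.0175 and 0.0175 m and y of filter_blue_c in the frame of cell_blue between -0.0215 and 0.0215 m and z of filter_blue_c in the frame of cell_blue below 0.03 m and x of filter_yellow_c in the frame of cell_yellow between -0.0175 and 0.0175 m and y of filter_yellow_c in the frame of cell_yellow between -0.0215 and 0.0215 m and z of filter_yellow_c in the frame of cell_yellow below 0.03 m and x of filter_green_c in the frame of cell_green between -0.0175 and 0.0175 m and y of filter_green_c in the frame of cell_green between -0.0215 and 0.0215 m and z of filter_green_c in the frame of cell_green below 0.03 m and x of tray_nose in the frame of module below 0.05 m), for 0.2 s.
2. the tongs stand released in their stand (horizontal distance between tongs_grip and stand_slot below 0.02 m and height (world z) of tongs_grip below 0.112 m and angle between tongs_grip's own z axis and vertical below 0.17 rad and contact force between the fingers and tongs below 0.1 N), for 0.2 s.
3. the tray is fully home in the bay (x of tray_nose in the frame of module above 0.077 m and y of tray_nose in the frame of module between -0.007 and 0.007 m and angle between tray_nose's own z axis and vertical below 0.05 rad), for 0.2 s.
At the end, for the whole second after the job is handed in: Every filter present rests in the compartment of its colour; the tongs stand in their slot (within 20 mm, at most 0.17 rad off upright, not gripped); the tray's nose is within 5 mm of the bay's stop, flat, with everything at rest (all of step 2 and all of step 3 and x of filter_red_c in the frame of cell_red between -0.0175 and 0.0175 m and y of filter_red_c in the frame of cell_red between -0.0215 and 0.0215 m and z of filter_red_c in the frame of cell_red below 0.03 m and linear speed of each of filter_red, filter_blue, filter_yellow, filter_green below 0.05 m/s and x of filter_blue_c in the frame of cell_blue between -0.0175 and 0.0175 m and y of filter_blue_c in the frame of cell_blue between -0.0215 and 0.0215 m and z of filter_blue_c in the frame of cell_blue below 0.03 m and x of filter_yellow_c in the frame of cell_yellow between -0.0175 and 0.0175 m and y of filter_yellow_c in the frame of cell_yellow between -0.0215 and 0.0215 m and z of filter_yellow_c in the frame of cell_yellow below 0.03 m and x of filter_green_c in the frame of cell_green between -0.0175 and 0.0175 m and y of filter_green_c in the frame of cell_green between -0.0215 and 0.0215 m and z of filter_green_c in the frame of cell_green below 0.03 m and linear speed of each of tray, tongs below 0.02 m/s); the robot touches nothing.
It fails at once if the gripper's fingers touch a filter (contact force between the fingers and filter_red above 0.3 N or contact force between the fingers and filter_blue above 0.3 N or contact force between the fingers and filter_yellow above 0.3 N or contact force between the fingers and filter_green above 0.3 N).
It fails at once if the tray is tipped (angle between tray_nose's own z axis and vertical above 0.35 rad).
It fails at once if a bystander is moved more than 30 mm (distance of any of bottle_amber, bottle_clear, beaker, vial_box, wipes, wrench from where it was at the start of the episode above 0.03 m).
Of filter_red, filter_blue, filter_yellow, filter_green only 3 to 4 are there at a start; the rules pass over those that are not, and their reading is None.
At some moment in a run one of tray may be knocked a few centimetres aside while the robot is not near it.
It also fails if it takes over 210 s, if anything falls off the work surface, if the arm or the gripper's body presses on something with over 40 N, if the wrist force passes 120 N, or if a joint passes its speed limit or range.

## Working session

There is one attempt and no reset: what is moved stays moved. The work goes in short steps, Python scripts to look and compute and a tool call to move; the robot and the scene stay as the last step left them, time stands still between calls to the robot, and variables do not carry over. Pictures are saved under pics/ and viewed, about 12 in all and at most 16, crops included, and the job is handed in when it is done.

Besides the shell and the picture viewer there is one more tool, called after "Request:" as name(argument=value, ...) on one line, values as JSON. apply_moves: Moves the arm, as the interface text tells. Its arguments: {"type":"object","properties":{"targets":{"type":"array","items":{"type":"number"}},"fingers":{"type":"number"}},"required":["targets"]}

```bash
mkdir -p pics; ls; python3 - <<'E'
from cell import *
import cv2
s=observe(); print(s)
for n in("scene","side","wrist"):
    m=camera_model(n); print(n,m)
    im=capture(n); cv2.imwrite(f"pics/{n}0.png",im[:,:,::-1])
E
```

```text
pics
{'clock': 0.0, 'q': array([-1.36612857,  0.47780182,  0.02235994,  1.55641966, -0.01153104,
        1.10930706, -0.08311667]), 'qd': array([-1.47042104e-03, -2.29791595e-04, -9.89058257e-05, -4.41802594e-04,
       -3.48134610e-04,  5.36350226e-05, -1.44668429e-03]), 'tau': array([-5.57200492e-04, -5.82856965e+01,  1.53450642e+00, -2.72595102e+01,
       -5.43355057e-02,  1.72533741e-02,  1.53098626e-04]), 'tool_pos': array([0.20753228, 0.64170124, 0.23269437]), 'tcp_rot': array([-0.97691745,  1.34252028,  0.97500148]), 'ft_force': array([-1.0835209 , -0.51167411,  0.23572081]), 'torque': array([-0.05123938, -0.01540195,  0.01203356]), 'grip_width': 0.0879653561171099}
scene {'camera_matrix': array([[505.492221  ,   0.        , 273.74265365],
       [  0.        , 505.492221  , 206.8778368 ],
       [  0.        ,   0.        ,   1.        ]]), 'rvec': array([ 1.25310237,  2.26864886, -0.96910375]), 'tvec': array([ 0.30190512, -0.25783622,  1.83507879])}
side {'camera_matrix': array([[432.2714486 ,   0.        , 280.35688184],
       [  0.        , 432.2714486 , 206.32394906],
       [  0.        ,   0.        ,   1.        ]]), 'rvec': array([ 2.16971673, -0.82731846,  0.36699807]), 'tvec': array([-0.40417914,  0.29043553,  1.01745231])}
wrist {'camera_matrix': array([[311.79132893,   0.        , 283.00282202],
       [  0.        , 311.79132893, 207.05787775],
       [  0.        ,   0.        ,   1.        ]]), 'rvec': array([-2.35389848, -1.71198368, -0.23134604]), 'tvec': array([-0.67402975, -0.0335411 ,  0.3907772 ])}
```

View pics/scene0.png

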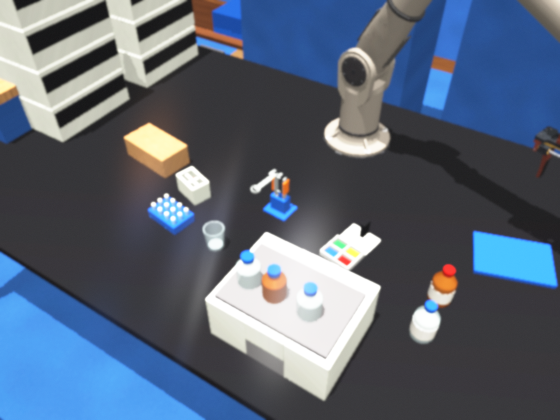

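View pics/side0.png

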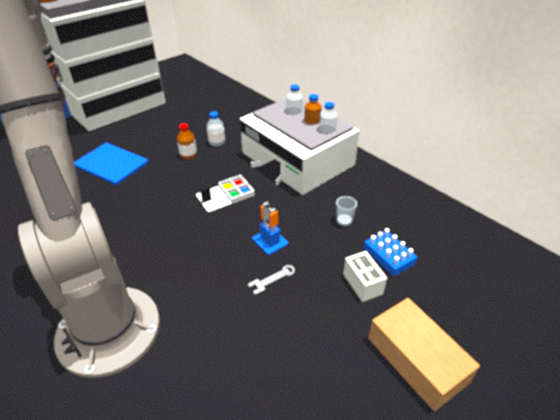

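```bash
cat > h.py <<'E'
from cell import *
import numpy as np, cv2
from scipy.spatial.transform import Rotation as R
from scipy.optimize import least_squares
def snap(n,name=None):
    m=camera_model(n); im=capture(n)
    if name: cv2.imwrite(f"pics/{name}.png",im[:,:,::-1])
    return im,m
def ray(m,px,z=0.):
    "pixel(s) -> world point(s) on plane z"
    px=np.atleast_2d(px).astype(float); K=m["camera_matrix"]; Rm=R.from_rotvec(m["rvec"]).as_matrix()
    C=-Rm.T@m["tvec"]
    d=np.c_[(px-K[:2,2])/K[0,0],np.ones(len(px))]@Rm
    return C+d*((z-C[2])/d[:,2])[:,None]
def proj(m,P):
    return cv2.projectPoints(np.atleast_2d(P).astype(float),m["rvec"],m["tvec"],m["camera_matrix"],None)[0][:,0]
def place(xy,yaw,P):
    P=np.atleast_2d(P).astype(float).copy(); c,s=np.cos(yaw),np.sin(yaw)
    return np.c_[P[:,:2]@np.array([[c,s],[-s,c]])+xy,P[:,2]]
def toward(pos,yaw,ref=None):
    """shift (units) and turn for TCP pos, tool down, jaws axis (tool z) at yaw (mod pi)"""
    s=observe(); Rt=R.from_rotvec(s["tcp_rot"]).as_matrix()
    c=[]
    for k in(0,1):
        z=np.array([np.cos(yaw+k*np.pi),np.sin(yaw+k*np.pi),0]); x=np.array([0,0,-1.]); G=np.c_[x,np.cross(z,x),z]
        c.append(R.from_matrix(Rt.T@G).as_rotvec())
    c.sort(key=np.linalg.norm)
    return (Rt.T@(np.asarray(pos)-s["tool_pos"]))/.05, c
E
python3 -c "
from h import *
m=camera_model('wrist');print(ray(m,[[0,0],[560,0],[560,420],[0,420]]));print(R.from_rotvec(observe()['tcp_rot']).as_matrix().round(3))"
```

```text
[[-0.07427417  0.41156599  0.        ]
 [ 0.1123428   0.98546772  0.        ]
 [ 0.70589099  0.93824867  0.        ]
 [ 0.43571308  0.09633135  0.        ]]
[[-0.    -0.951  0.308]
 [-0.001  0.308  0.951]
 [-1.    -0.    -0.001]]
```

Side view: block (365,275), stand (270,240), tray (226,192), module bay mouth near (268,168). Scene view agrees. Now rough positions from both cameras.

```bash
python3 -c "
from h import *
a=camera_model('side');b=camera_model('scene')
for n,p,q,z in [('block',(363,262),(193,178),.063),('stand',(270,240),(281,208),.0),('tongstop',(269,207),(282,180),.134),('tray',(226,194),(350,246),.0),('handle',(206,190),(366,226),.057),('mouth',(268,168),(300,240),0),('beaker',(346,220),(215,245),0),('amber',(187,155),(441,300),0),('clear',(216,142),(424,338),0),('wrench',(272,279),(265,181),0),('vial',(391,258),(170,215),0.02),('wipes',(420,350),(157,150),.075)]:
  print(n,ray(a,p,z)[0].round(3),ray(b,q,z)[0].round(3))
"
```

```text
block [ 0.559 -0.293  0.063] [ 0.552 -0.305  0.063]
stand [ 0.474 -0.031  0.   ] [ 0.466 -0.036  0.   ]
tongstop [ 0.468 -0.038  0.134] [ 0.484 -0.022  0.134]
tray [0.502 0.219 0.   ] [0.495 0.215 0.   ]
handle [0.431 0.217 0.057] [0.451 0.238 0.057]
mouth [0.693 0.236 0.   ] [0.551 0.082 0.   ]
beaker [ 0.697 -0.12   0.   ] [ 0.697 -0.116  0.   ]
amber [0.528 0.491 0.   ] [0.539 0.498 0.   ]
clear [0.655 0.491 0.   ] [0.67  0.501 0.   ]
wrench [ 0.385 -0.142  0.   ] [ 0.386 -0.147  0.   ]
vial [ 0.659 -0.312  0.02 ] [ 0.686 -0.292  0.02 ]
wipes [ 0.453 -0.533  0.075] [ 0.515 -0.485  0.075]
```

```bash
python3 -c "
from h import *
s=observe();m=camera_model('wrist');T=R.from_rotvec(s['tcp_rot']).as_matrix();W=R.from_rotvec(m['rvec']).as_matrix()
C=-W.T@m['tvec'];print('cam in tool',T.T@(C-s['tool_pos']));print('cam axes in tool (cols)',(T.T@W.T).round(3))
print(toward((.47,.10,.40),.3))
"
```

```text
cam in tool [-0.15073001  0.07230974  0.0004263 ]
cam axes in tool (cols) [[ 0.001 -0.269  0.963]
 [-0.001 -0.963 -0.269]
 [ 1.    -0.    -0.001]]
(array([-3.32901734, -8.32864946, -8.70119841]), [array([ 9.58072749e-01, -1.23739698e-03,  7.47830354e-04]), array([-2.18351933e+00, -8.85222642e-04, -1.46473303e-03])])
```

```bash
python3 -c "
from h import *
print(toward((.52,.05,.38),0))"
```

```text
(array([-2.92801085, -9.58776384, -9.34449054]), [array([ 1.25807269e+00, -1.14365675e-03,  9.50877425e-04]), array([-1.88351940e+00, -1.03587048e-03, -1.24588116e-03])])
```

Request:
apply_moves(targets=[-2.93,-2,-2,0.2,0,0,-2.93,-9.59,-9.34,1.258,0,0,-2.93,-9.59,-9.34,1.258,0,0,-2.93,-9.59,-9.34,1.258,0,0,-2.93,-9.59,-9.34,1.258,0,0,-2.93,-9.59,-9.34,1.258,0,0,-2.93,-9.59,-9.34,1.258,0,0,-2.93,-9.59,-9.34,1.258,0,0,-2.93,-9.59,-9.34,1.258,0,0,-2.93,-9.59,-9.34,1.258,0,0])

```text
clock: 1.15
tool_pos: [0.4312, 0.2174, 0.3472]
tcp_rot: [0.002, 1.571, -0.001]
ft_force: [1.0, 1.0, 0.2]
grip_width: 0.0876
```

Request:
apply_moves(targets=[-0.66,-3.35,1.78,0,0,0,-0.66,-3.35,1.78,0,0,0,-0.66,-3.35,1.78,0,0,0,-0.66,-3.35,1.78,0,0,0,-0.66,-3.35,1.78,0,0,0,-0.66,-3.35,1.78,0,0,0,-0.66,-3.35,1.78,0,0,0,-0.66,-3.35,1.78,0,0,0])

```text
clock: 1.95
tool_pos: [0.5192, 0.0536, 0.3794]
tcp_rot: [-0.002, 1.572, 0.002]
ft_force: [0.8, 0.4, 0.1]
grip_width: 0.0877
```

```bash
python3 -c "
from h import *
print(observe()['tool_pos'])
im,m=snap('wrist','w1');import pickle;pickle.dump(m,open('w1.pkl','wb'))
cv2.imwrite('pics/w1b.png',cv2.resize(im,(800,600),interpolation=cv2.INTER_CUBIC)[:,:,::-1])"
```

```text
[0.51917895 0.05359341 0.37942665]
```

View pics/w1b.png

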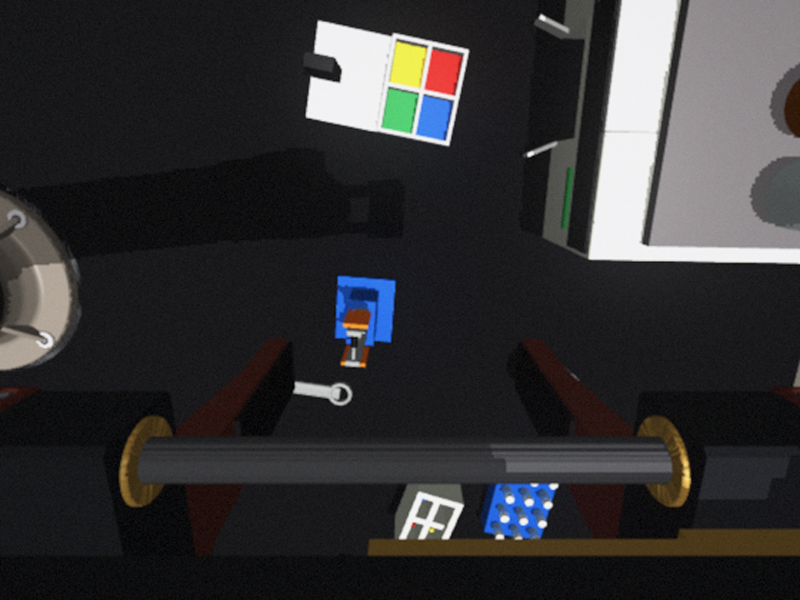

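Wrist view (800×600 scale): tray base corners (318,21),(306,117), nose corners (469,48),(449,145), with red at far left. Tongs' plates are at (357,326)/(354,364), the stand foot spans (338,277)–(389,342), guide tips at (537,15) and (525,155), and the block is at the bottom (430,510).

```bash
cat >> h.py <<'E'
def fit(m,P,px,x0):
    "planar pose (x,y,yaw) of model points P seen at px"
    f=lambda v:(proj(m,place(v[:2],v[2],P))-px).ravel()
    r=least_squares(f,x0); return r.x,np.abs(r.fun).max()
E
python3 -c "
from h import *
import pickle; m=pickle.load(open('w1.pkl','rb'))
px=np.array([[318,21],[306,117],[469,48],[449,145]])*.7
print('tray',fit(m,np.array([[-.08,.048,.005],[-.08,-.048,.005],[.08,.048,.019],[.08,-.048,.019]]),px,[.5,.2,0]))
g=lambda l,z:ray(m,np.array(l)*.7,z).round(4)
print('tongs',g([(357,326),(354,364)],.125))
print('foot',g([(338,277),(395,280),(389,342)],.008))
print('guides',g([(537,15),(525,155)],.02), g([(568,33),(556,143)],.02))
print('frontedge',g([(588,258)],.14),g([(545,238)],0.))
print('block',g([(419,492),(463,504)],.063))
print(toward((.47,-.033,.25),1.57))
"
```

```text
tray (array([ 0.49896339,  0.21648388, -0.18366571]), np.float64(0.355346509652815))
tongs [[ 0.4747 -0.0167  0.125 ]
 [ 0.4707 -0.0564  0.125 ]]
foot [[ 0.4404  0.0042  0.008 ]
 [ 0.5089  0.0007  0.008 ]
 [ 0.5011 -0.0793  0.008 ]]
guides [[0.6537 0.2793 0.02  ]
 [0.6517 0.1443 0.02  ]] [[0.6867 0.2631 0.02  ]
 [0.6844 0.1568 0.02  ]]
frontedge [[0.6833 0.0531 0.14  ]] [[0.6878 0.0506 0.    ]]
block [[ 0.539  -0.2567  0.063 ]
 [ 0.5943 -0.2744  0.063 ]]
(array([ 2.59033748, -1.72639664, -0.98774864]), [array([-1.56731095e+00, -4.51322089e-04, -7.32028781e-04]), array([ 1.57428153e+00, -7.32726238e-04,  4.51752096e-04])])
```

Request:
apply_moves(targets=[2.58,-1.79,-0.92,-1.49,0,0,2.58,-1.79,-0.92,-1.49,0,0,2.58,-1.79,-0.92,-1.49,0,0,2.58,-1.79,-0.92,-1.49,0,0,2.58,-1.79,-0.92,-1.49,0,0,2.58,-1.79,-0.92,-1.49,0,0,2.58,-1.79,-0.92,-1.49,0,0,2.58,-1.79,-0.92,-1.49,0,0,2.58,-1.79,-0.92,-1.49,0,0,2.58,-1.79,-0.92,-1.49,0,0])

```text
clock: 3.0
tool_pos: [0.4736, -0.0365, 0.2508]
tcp_rot: [-1.155, 1.243, 1.156]
ft_force: [-0.5, 0.4, 0.6]
grip_width: 0.0878
```

Request:
apply_moves(targets=[0,0,0,0,0,0,0,0,0,0,0,0,0,0,0,0,0,0])

```text
clock: 3.3
tool_pos: [0.4737, -0.0372, 0.2508]
tcp_rot: [-1.148, 1.247, 1.148]
ft_force: [0.2, 0.1, -0.3]
grip_width: 0.0879
```

```bash
cat >> h.py <<'E'
import pickle
def shot(n,name,crop=None,k=1):
    im,m=snap(n); pickle.dump((im,m),open(name+'.pkl','wb'))
    if crop: im=im[crop[1]:crop[3],crop[0]:crop[2]]
    cv2.imwrite(f'pics/{name}.png',cv2.resize(im,None,fx=k,fy=k,interpolation=cv2.INTER_CUBIC)[:,:,::-1])
    return m
def load(name): return pickle.load(open(name+'.pkl','rb'))
E
python3 -c "
from h import *
print(observe())
shot('wrist','w2',None,1.4)"
```

```text
{'clock': 3.3, 'q': array([-0.54729993,  0.12528858,  0.54670911,  2.02544437, -0.0769006 ,
        1.01036481,  1.52468681]), 'qd': array([ 0.00154913,  0.00089872,  0.00268773, -0.00020467, -0.00017163,
        0.0014502 ,  0.01131769]), 'tau': array([ 9.78175172e-03, -2.85332483e+01,  2.01946467e+00, -2.56705731e+01,
        1.81410438e-02,  7.54562882e-02, -2.37496616e-02]), 'tool_pos': array([ 0.47374004, -0.03718665,  0.25080936]), 'tcp_rot': array([-1.14776005,  1.24725679,  1.14796495]), 'ft_force': array([ 0.18289652,  0.10057909, -0.30702706]), 'torque': array([ 0.01971749,  0.04428105, -0.01526566]), 'grip_width': 0.0878915423878063}
```

View pics/w2.png

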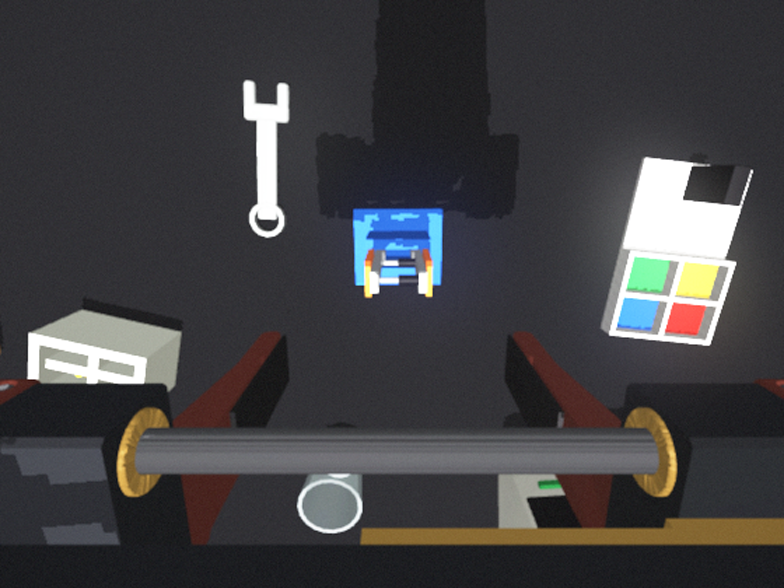

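```bash
python3 -c "
from h import *
im,m=load('w2')
g=lambda l,z:ray(m,np.array(l)/1.4,z).round(4)
print(g([(364,297),(433,297),(398.5,279),(398.5,261)],.125))
print('footback',g([(354,209),(441,209),(442,286),(355,283)],.008))
print('block',g([(31,333),(145,358),(146,383)],.063))
hsv=cv2.cvtColor(im,cv2.COLOR_RGB2HSV); c=im[170:216,250:320].copy(); 
cv2.imwrite('pics/w2c.png',cv2.resize(c,None,fx=8,fy=8,interpolation=cv2.INTER_CUBIC)[:,:,::-1])
"
```

```text
[[ 0.4817 -0.0594  0.125 ]
 [ 0.4855 -0.014   0.125 ]
 [ 0.4713 -0.0357  0.125 ]
 [ 0.4594 -0.0347  0.125 ]]
footback [[ 0.4335 -0.0719  0.008 ]
 [ 0.4399  0.0053  0.008 ]
 [ 0.5109  0.0022  0.008 ]
 [ 0.5012 -0.0784  0.008 ]]
block [[ 0.5076 -0.3441  0.063 ]
 [ 0.5375 -0.2552  0.063 ]
 [ 0.5605 -0.2599  0.063 ]]
```

View pics/w2c.png

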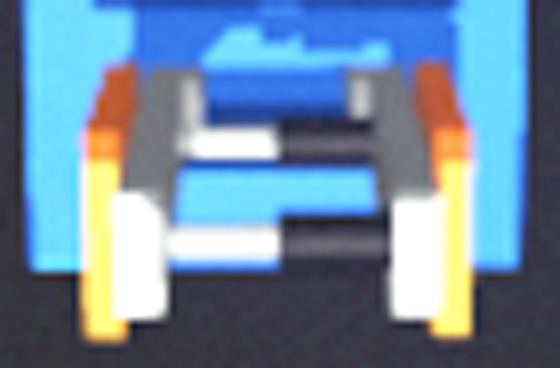

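```bash
python3 -c "
from h import *
im,m=load('w2')
h=.012
print(fit(m,np.array([[.012,-.022,.125],[.012,.022,.125],[-.012,-.022,.125],[-.012,.022,.125]]),np.array([[260.3,212.5],[309,212.2],[260.5,186.2],[308.3,186.2]]),[.473,-.036,-.08]))
print(fit(m,np.array([[-.035,-.04,.008],[-.035,.04,.008],[.035,.04,.008],[.035,-.04,.008]]),np.array([(354,209),(441,209),(442,286),(355,283)])/1.4,[.473,-.036,-.08]))
print(toward((.473,-.037,.095),1.57-.08))
"
```

```text
(array([ 0.47145263, -0.03584319, -0.07854681]), np.float64(0.6368701532563819))
(array([ 0.47142022, -0.03575321, -0.08669933]), np.float64(1.4950465433385602))
(array([3.11635436, 0.01578807, 0.00411404]), [array([-1.74819108e-03,  7.75617792e-05, -1.95895622e-05]), array([ 3.13984446e+00, -3.07540969e-05, -1.21765992e-04])])
```

Request:
apply_moves(targets=[0.7,0.048,0.024,0,0,0,1.4,0.048,0.024,0,0,0,2.1,0.048,0.024,0,0,0,2.7,0.048,0.024,0,0,0,3.0,0.048,0.024,0,0,0,3.11,0.048,0.024,0,0,0,3.11,0.048,0.024,0,0,0,3.11,0.048,0.024,0,0,0])

```text
clock: 4.15
tool_pos: [0.4721, -0.0362, 0.0961]
tcp_rot: [-1.15, 1.245, 1.148]
ft_force: [0.2, 0.8, 1.1]
grip_width: 0.0878
```

Request:
apply_moves(targets=[0,0,0,0,0,0,0,0,0,0,0,0,0,0,0,0,0,0,0,0,0,0,0,0,0,0,0,0,0,0,0,0,0,0,0,0], fingers=139)

```text
clock: 4.75
tool_pos: [0.4715, -0.0361, 0.0954]
tcp_rot: [-1.149, 1.246, 1.15]
ft_force: [-0.2, -0.8, 0.1]
grip_width: 0.0435
```

Request:
apply_moves(targets=[0,0,0,0,0,0,0,0,0,0,0,0,0,0,0,0,0,0,0,0,0,0,0,0], fingers=143)

```text
clock: 5.15
tool_pos: [0.4716, -0.0363, 0.0954]
tcp_rot: [-1.149, 1.246, 1.149]
ft_force: [0.1, -0.6, 0.7]
grip_width: 0.0387
```

Request:
apply_moves(targets=[-0.3,0,0,0,0,0,-0.8,0,0,0,0,0,-1.4,0,0,0,0,0,-2.0,0,0,0,0,0,-2.3,0,0,0,0,0,-2.3,0,0,0,0,0], fingers=140)

```text
clock: 5.75
tool_pos: [0.4726, -0.036, 0.212]
tcp_rot: [-1.15, 1.242, 1.148]
ft_force: [-0.2, 0.1, -1.8]
grip_width: 0.0399
```

Request:
apply_moves(targets=[0,-0.2,-0.4,0.02,0,0,0,-0.6,-1.0,0.05,0,0,0,-1.1,-1.8,0.09,0,0,0,-1.6,-2.6,0.13,0,0,0,-2.1,-3.4,0.17,0,0,0,-2.6,-4.2,0.2,0,0,0,-3.0,-4.9,0.22,0,0,0,-3.3,-5.4,0.24,0,0,0,-3.43,-5.66,0.245,0,0,0,-3.43,-5.66,0.245,0,0])

```text
clock: 6.75
tool_pos: [0.6185, -0.3344, 0.2078]
tcp_rot: [-0.963, 1.35, 0.965]
ft_force: [0.6, -0.7, -0.4]
grip_width: 0.0399
```

Request:
apply_moves(targets=[0,0,0,0,0,0,0,0,0,0,0,0])

```text
clock: 6.95
tool_pos: [0.6193, -0.3305, 0.2094]
tcp_rot: [-0.965, 1.345, 0.968]
ft_force: [0.1, 0.1, -1.1]
grip_width: 0.0395
```

```bash

python3 -c "
from h import *
s=observe();print(s['tool_pos'],s['grip_width'])
shot('wrist','w3',None,1.4)"
```

```text
[ 0.61932645 -0.33049951  0.20941086] 0.03953019014981255
```

View pics/w3.png

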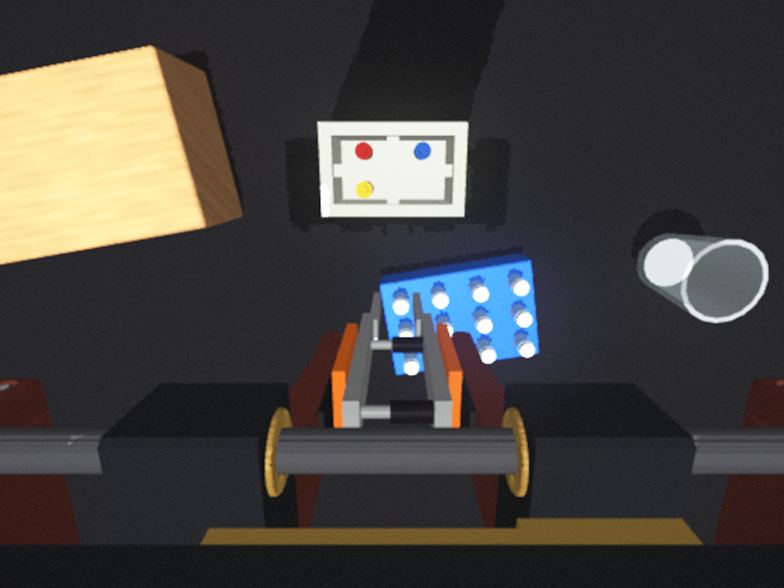

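Wrist view (784×588): three filters, red (364,151), blue (422,151) and yellow (364,189). The fourth pocket is empty, so there is no green filter. Block top corners are (318,122),(468,122),(465,216),(321,216), and the tongs hang straight with their tips around (397,296).

```bash
cat >> h.py <<'E'
RNG={'red':[((0,150,90),(8,255,255)),((172,150,90),(180,255,255))],'blue':[((100,150,90),(125,255,255))],'yellow':[((22,150,120),(34,255,255))],'green':[((45,120,80),(80,255,255))]}
def blob(im,col,box):
    "centroid of colour in box (x0,y0,x1,y1), pixels"
    x0,y0,x1,y1=box; h=cv2.cvtColor(im[y0:y1,x0:x1],cv2.COLOR_RGB2HSV)
    k=sum(cv2.inRange(h,np.array(a),np.array(b)) for a,b in RNG[col]); M=cv2.moments(k,True)
    return (np.array([M['m10'],M['m01']])/max(M['m00'],1)+[x0,y0]),M['m00']
E
python3 -c "
from h import *
im,m=load('w3')
c=np.array([(318,122),(468,122),(465,216),(321,216)])/1.4
b,e=fit(m,np.array([[-.03,-.048,.063],[-.03,.048,.063],[.03,.048,.063],[.03,-.048,.063]]),c,[.55,-.31,-.3]);print('block',b,e)
for k in('red','blue','yellow','green'):
    p,n=blob(im,k,(240,95,320,145))
    if n:
        P=ray(m,p,.039)[0]; d=P[:2]-b[:2]; cs,sn=np.cos(b[2]),np.sin(b[2])
        l=[cs*d[0]+sn*d[1],-sn*d[0]+cs*d[1]]
        print(k,n,P.round(4),'in block',np.round(l,4)); 
for sx in(-1,1):
  for sy in (-1,1): print(sx,sy,place(b[:2],b[2],[sx*.013,sy*.022,0])[0].round(4))
"
```

```text
block [ 0.55136758 -0.30958153 -0.32586381] 0.6883876608090134
red 105.0 [ 0.5318 -0.3254  0.039 ] in block [-0.0135 -0.0212]
blue 97.0 [ 0.5449 -0.2863  0.039 ] in block [-0.0136  0.02  ]
yellow 96.0 [ 0.557  -0.3337  0.039 ] in block [ 0.0131 -0.0211]
-1 -1 [ 0.532  -0.3263  0.    ]
-1 1 [ 0.5461 -0.2846  0.    ]
1 -1 [ 0.5566 -0.3346  0.    ]
1 1 [ 0.5707 -0.2929  0.    ]
```

```bash
cat > t.py <<'E'
import sys
from h import *
x,y,z,w=map(float,sys.argv[1:5]); s=observe(); a,c=toward((x,y,z),w); print(s['tool_pos'].round(4),'w',round(s['grip_width'],4),'F',s['ft_force'].round(1)); print('shift',a.round(3),'turn',c[0].round(3))
E
python3 t.py .532 -.3258 .175 1.245
```

```text
[ 0.6195 -0.3305  0.2098] w 0.0399 F [ 0.2 -0.3 -1.4]
shift [ 0.697  1.688 -0.47 ] turn [ 0.001  0.001 -0.001]
```

Request:
apply_moves(targets=[0.1,0.4,-0.1,0,0,0,0.3,1.0,-0.28,0,0,0,0.5,1.5,-0.42,0,0,0,0.7,1.69,-0.47,0,0,0,0.7,1.69,-0.47,0,0,0,0.7,1.69,-0.47,0,0,0])

```text
clock: 7.6
tool_pos: [0.5329, -0.3265, 0.1758]
tcp_rot: [-0.967, 1.344, 0.966]
ft_force: [-0.3, -0.3, -0.3]
grip_width: 0.0396
```

```bash
python3 t.py .532 -.3258 .1034 1.245;  python3 -c "
from h import *
shot('wrist','w4',(200,100,400,300),3)"
```

```text
[ 0.5329 -0.3265  0.1758] w 0.0396 F [-0.3 -0.3 -0.3]
shift [1.449 0.022 0.006] turn [0.001 0.001 0.001]
```

View pics/w4.png

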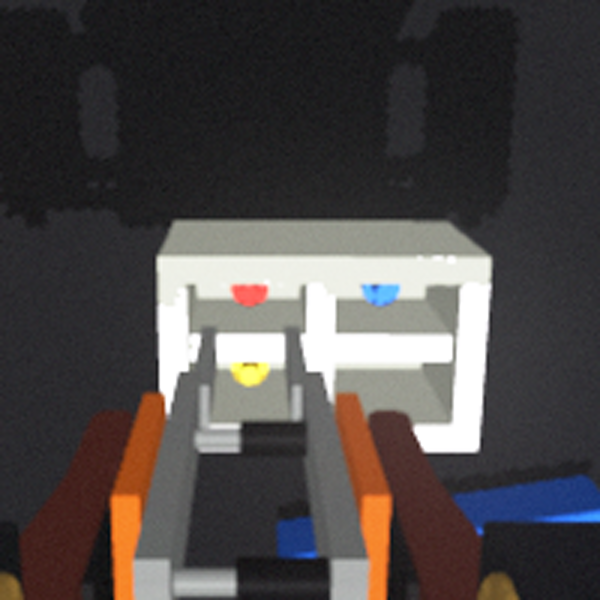

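Request:
apply_moves(targets=[0.2,0.03,0.006,0,0,0,0.45,0.03,0.006,0,0,0,0.7,0.03,0.006,0,0,0,0.95,0.03,0.006,0,0,0,1.15,0.03,0.006,0,0,0,1.35,0.03,0.006,0,0,0,1.44,0.03,0.006,0,0,0,1.44,0.03,0.006,0,0,0])

```text
clock: 8.45
tool_pos: [0.5304, -0.3264, 0.1026]
tcp_rot: [-0.965, 1.347, 0.967]
ft_force: [0.5, -0.0, -1.2]
grip_width: 0.0401
```

Request:
apply_moves(targets=[0,0,0,0,0,0,0,0,0,0,0,0,0,0,0,0,0,0,0,0,0,0,0,0,0,0,0,0,0,0], fingers=255)

```text
clock: 8.95
tool_pos: [0.5309, -0.3266, 0.1037]
tcp_rot: [-0.966, 1.345, 0.965]
ft_force: [0.1, -0.5, 1.1]
grip_width: 0.0327
```

Request:
apply_moves(targets=[-0.15,0,0,0,0,0,-0.4,0,0,0,0,0,-0.7,0,0,0,0,0,-1.0,0,0,0,0,0,-1.3,0,0,0,0,0,-1.6,0,0,0,0,0,-1.75,0,0,0,0,0,-1.75,0,0,0,0,0,-1.75,0,0,0,0,0])

```text
clock: 9.85
tool_pos: [0.5305, -0.3263, 0.1906]
tcp_rot: [-0.966, 1.346, 0.966]
ft_force: [1.0, 0.1, -1.7]
grip_width: 0.0329
```

```bash
python3 t.py .532 -.3258 .1034 1.245;  python3 -c "
from h import *
shot('wrist','w5',(200,100,400,300),3)"
```

```text
[ 0.5305 -0.3263  0.1906] w 0.0329 F [ 1.   0.1 -1.7]
shift [ 1.743 -0.026  0.018] turn [ 0.  0. -0.]
```

View pics/w5.png

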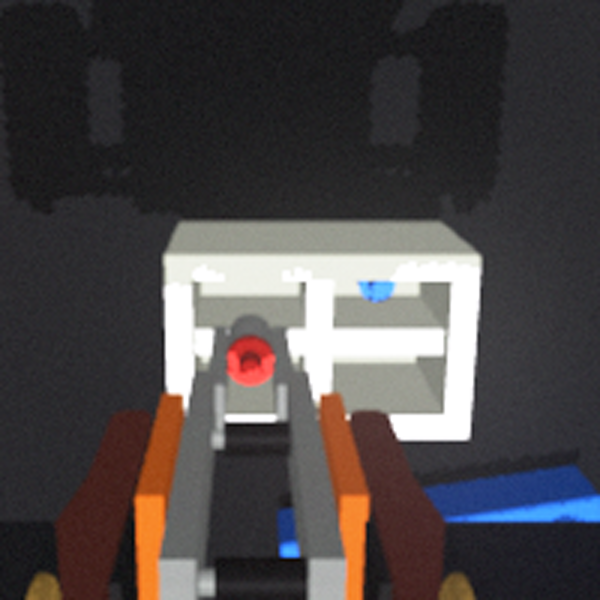

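Request:
apply_moves(targets=[0,0.08,0.3,0,0,0,0,0.25,0.9,0,0,0,0,0.5,1.8,-0.02,0,0,0,0.75,2.7,-0.04,0,0,0,1.0,3.6,-0.06,0,0,0,1.25,4.5,-0.07,0,0,0,1.5,5.4,-0.08,0,0,0,1.75,6.3,-0.09,0,0,0,2.0,7.2,-0.1,0,0,0,2.25,8.1,-0.12,0,0])

```text
clock: 10.9
tool_pos: [0.5526, 0.0962, 0.1904]
tcp_rot: [-1.057, 1.3, 1.058]
ft_force: [0.8, 0.3, -1.6]
grip_width: 0.0329
```

```bash
python3 t.py .561 .228 .19 1.387
```

```text
[0.5526 0.0962 0.1904] w 0.0329 F [ 0.8  0.3 -1.6]
shift [0.008 0.37  2.616] turn [-0.021 -0.    -0.001]
```

Request:
apply_moves(targets=[0,0.1,0.8,-0.01,0,0,0,0.2,1.5,-0.021,0,0,0,0.3,2.1,-0.021,0,0,0,0.36,2.5,-0.021,0,0,0,0.37,2.62,-0.021,0,0,0,0.37,2.62,-0.021,0,0,0,0.37,2.62,-0.021,0,0])

```text
clock: 11.6
tool_pos: [0.5625, 0.2231, 0.1908]
tcp_rot: [-1.071, 1.293, 1.07]
ft_force: [-0.1, -0.5, -0.6]
grip_width: 0.0331
```

```bash
python3 t.py .561 .228 .10 1.387;  python3 -c "
from h import *
shot('wrist','w6',None,1.4)"
```

```text
[0.5625 0.2231 0.1908] w 0.0331 F [-0.1 -0.5 -0.6]
shift [1.815 0.048 0.093] turn [-0.003 -0.001  0.   ]
```

View pics/w6.png

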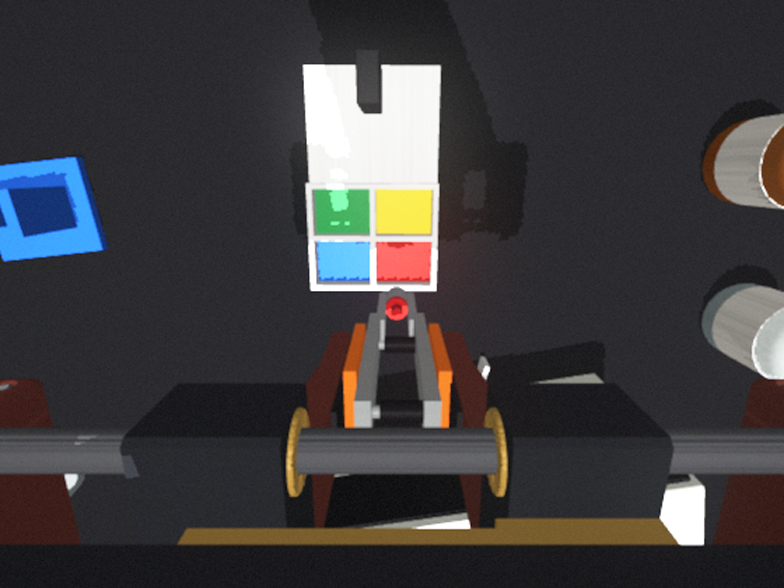

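Red is held in the tips (397,308). The tray is undisturbed-looking: base corners (303,65),(440,65), nose (311,291),(438,290).

```bash
cat >> h.py <<'E'
TR=np.array([[-.08,-.048,.005],[-.08,.048,.005],[.08,.048,.019],[.08,-.048,.019]])
CELLS=dict(red=(.059,.023,0),blue=(.059,-.023,0),yellow=(.021,.023,0),green=(.021,-.023,0))
E
python3 -c "
from h import *
im,m=load('w6')
b,e=fit(m,TR,np.array([(303,65),(440,65),(438,290),(311,291)])/1.4,[.499,.2165,-.184]);print(b,e)
for k in CELLS: print(k,place(b[:2],b[2],CELLS[k])[0].round(4), end=' ')
p,n=blob(im,'red',(272,205,296,232));s=observe();P=ray(m,p,s['tool_pos'][2]-.0637)[0]
print('stem rel tool',R.from_rotvec(s['tcp_rot']).as_matrix().T@(P-s['tool_pos']),n)
c=place(b[:2],b[2],CELLS['red'])[0]; print(toward((c[0],c[1],.106),np.pi/2+b[2]))
"
```

```text
[ 0.49856181  0.21755108 -0.18408475] 0.7130913356588735
red [0.5608 0.2294 0.    ] blue [0.5524 0.1841 0.    ] yellow [0.5234 0.2363 0.    ] green [0.515  0.1911 0.    ] stem rel tool [6.36996184e-02 2.89437435e-03 8.85940087e-05] 213.0
(array([1.69735846, 0.06051221, 0.12205017]), [array([-0.00364056, -0.00090279,  0.00011169]), array([3.13795177e+00, 1.75232761e-04, 1.41645405e-03])])
```

Request:
apply_moves(targets=[0.3,0.03,0.12,0,0,0,0.7,0.03,0.12,0,0,0,1.1,0.03,0.12,0,0,0,1.4,0.03,0.12,0,0,0,1.6,0.03,0.12,0,0,0,1.7,0.03,0.12,0,0,0,1.78,0.03,0.12,0,0,0,1.78,0.03,0.12,0,0,0,1.78,0.03,0.12,0,0,0])

```text
clock: 12.55
tool_pos: [0.5624, 0.2315, 0.1024]
tcp_rot: [-1.072, 1.29, 1.072]
ft_force: [0.7, -0.2, -1.0]
grip_width: 0.033
```

Request:
apply_moves(targets=[0,0,0,0,0,0,0,0,0,0,0,0,0,0,0,0,0,0,0,0,0,0,0,0,0,0,0,0,0,0], fingers=139)

```text
clock: 13.05
tool_pos: [0.562, 0.2314, 0.1019]
tcp_rot: [-1.072, 1.291, 1.072]
ft_force: [0.4, -0.3, -0.7]
grip_width: 0.04
```

Lift and go back for blue at (0.5455,-0.2855).

Request:
apply_moves(targets=[-0.2,0,0,0,0,0,-0.5,0,0,0,0,0,-0.9,0,0,0,0,0,-1.3,0,0,0,0,0,-1.6,0,0,0,0,0,-1.75,0,0,0,0,0,-1.75,0,0,0,0,0])

```text
clock: 13.75
tool_pos: [0.5626, 0.2317, 0.1907]
tcp_rot: [-1.072, 1.288, 1.072]
ft_force: [0.4, 0.4, -0.7]
grip_width: 0.0401
```

```bash
python3 t.py .5455 -.2855 .178 1.245;  python3 -c "
from h import *
shot('wrist','w7',(200,100,400,300),3)"
```

```text
[0.5626 0.2317 0.1907] w 0.0401 F [ 0.4  0.4 -0.7]
shift [  0.24   -1.563 -10.231] turn [0.141 0.002 0.002]
```

View pics/w7.png

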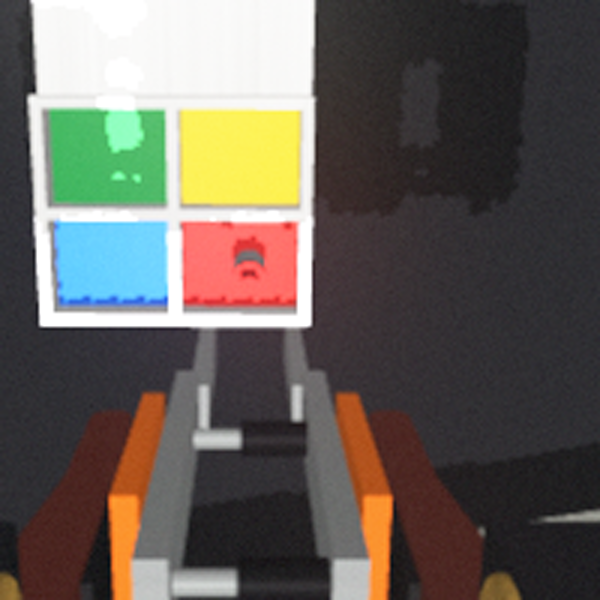

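Red stands upright in the red compartment.

Request:
apply_moves(targets=[0,-0.05,-0.3,0,0,0,0,-0.14,-0.9,0,0,0,0,-0.27,-1.8,0.02,0,0,0,-0.42,-2.75,0.04,0,0,0,-0.57,-3.7,0.06,0,0,0,-0.71,-4.65,0.08,0,0,0,-0.86,-5.6,0.1,0,0,0,-1.0,-6.55,0.12,0,0,0,-1.15,-7.5,0.141,0,0,0,-1.29,-8.4,0.141,0,0])

```text
clock: 14.8
tool_pos: [0.5464, -0.1965, 0.1885]
tcp_rot: [-0.964, 1.348, 0.965]
ft_force: [0.7, 0.4, -1.1]
grip_width: 0.0402
```

```bash
python3 t.py .5455 -.2855 .178 1.245
```

```text
[ 0.5464 -0.1965  0.1885] w 0.0402 F [ 0.7  0.4 -1.1]
shift [ 0.211 -0.558 -1.691] turn [-0.002 -0.001 -0.002]
```

Request:
apply_moves(targets=[0.1,-0.25,-0.7,0,0,0,0.2,-0.45,-1.3,0,0,0,0.2,-0.54,-1.6,0,0,0,0.21,-0.55,-1.7,0,0,0,0.21,-0.55,-1.7,0,0,0,0.21,-0.55,-1.7,0,0,0,0.21,-0.55,-1.7,0,0,0])

```text
clock: 15.5
tool_pos: [0.5477, -0.2807, 0.1788]
tcp_rot: [-0.967, 1.344, 0.968]
ft_force: [-0.2, 0.0, -1.4]
grip_width: 0.0399
```

```bash
python3 t.py .5445 -.286 .103 1.245
```

```text
[ 0.5477 -0.2807  0.1788] w 0.0399 F [-0.2  0.  -1.4]
shift [ 1.516  0.027 -0.123] turn [ 0.003  0.001 -0.   ]
```

Request:
apply_moves(targets=[0.1,0.027,-0.123,0,0,0,0.1,0.027,-0.123,0,0,0,0.1,0.027,-0.123,0,0,0])

```text
clock: 15.8
tool_pos: [0.5436, -0.2879, 0.1737]
tcp_rot: [-0.965, 1.346, 0.966]
ft_force: [-0.1, -0.4, -0.3]
grip_width: 0.04
```

```bash
python3 t.py .5445 -.286 .103 1.245
```

```text
[ 0.5436 -0.2879  0.1737] w 0.04 F [-0.1 -0.4 -0.3]
shift [ 1.413 -0.006  0.043] turn [-0.  0. -0.]
```

Request:
apply_moves(targets=[0.2,0,0.025,0,0,0,0.45,0,0.025,0,0,0,0.7,0,0.025,0,0,0,0.95,0,0.025,0,0,0,1.15,0,0.025,0,0,0,1.3,0,0.025,0,0,0,1.4,0,0.025,0,0,0,1.4,0,0.025,0,0,0])

```text
clock: 16.6
tool_pos: [0.5439, -0.2868, 0.1031]
tcp_rot: [-0.965, 1.347, 0.967]
ft_force: [0.3, -0.3, -0.6]
grip_width: 0.0399
```

Request:
apply_moves(targets=[0,0,0,0,0,0,0,0,0,0,0,0,0,0,0,0,0,0,0,0,0,0,0,0,0,0,0,0,0,0], fingers=255)

```text
clock: 17.1
tool_pos: [0.5445, -0.287, 0.1043]
tcp_rot: [-0.966, 1.345, 0.965]
ft_force: [-0.6, 0.6, 1.4]
grip_width: 0.033
```

Request:
apply_moves(targets=[-0.15,0,0,0,0,0,-0.4,0,0,0,0,0,-0.7,0,0,0,0,0,-1.0,0,0,0,0,0,-1.3,0,0,0,0,0,-1.6,0,0,0,0,0,-1.75,0,0,0,0,0,-1.75,0,0,0,0,0,-1.75,0,0,0,0,0])

```text
clock: 18.0
tool_pos: [0.5441, -0.2866, 0.1911]
tcp_rot: [-0.966, 1.346, 0.966]
ft_force: [-0.2, 0.7, -1.1]
grip_width: 0.0328
```

```bash
cat > held.py <<'E'
import sys
from h import *
im,m=snap('wrist'); s=observe(); p,n=blob(im,sys.argv[1],(260,195,306,240)); P=ray(m,p,s['tool_pos'][2]-.0637)[0]
print('held px',p.round(1),n,'rel tool',(R.from_rotvec(s['tcp_rot']).as_matrix().T@(P-s['tool_pos'])).round(4))
E
python3 held.py blue; python3 t.py .5524 .1841 .19 1.387
```

```text
held px [283. 219.] 190.0 rel tool [0.0637 0.0031 0.0001]
[ 0.5439 -0.2865  0.1907] w 0.0325 F [ 0.3  0.6 -1.5]
shift [0.019 2.85  8.972] turn [-0.142  0.    -0.001]
```

Request:
apply_moves(targets=[0,0.1,0.3,0,0,0,0,0.3,0.95,0,0,0,0,0.6,1.85,-0.02,0,0,0,0.88,2.75,-0.04,0,0,0,1.16,3.65,-0.06,0,0,0,1.45,4.55,-0.08,0,0,0,1.73,5.45,-0.1,0,0,0,2.02,6.35,-0.12,0,0,0,2.3,7.25,-0.142,0,0,0,2.5,7.9,-0.142,0,0])

```text
clock: 19.05
tool_pos: [0.5507, 0.1323, 0.1907]
tcp_rot: [-1.075, 1.289, 1.078]
ft_force: [0.6, -0.2, -1.2]
grip_width: 0.0329
```

Request:
apply_moves(targets=[0,0.12,0.5,0,0,0,0,0.2,0.85,0,0,0,0,0.24,1.0,0,0,0,0,0.24,1.0,0,0,0,0,0.24,1.0,0,0,0,0,0.24,1.0,0,0,0])

```text
clock: 19.65
tool_pos: [0.5498, 0.1768, 0.1914]
tcp_rot: [-1.071, 1.292, 1.07]
ft_force: [0.2, 0.1, -0.7]
grip_width: 0.0331
```

```bash
cat > tray.py <<'E'
import sys
from h import *
# tray pose from visible coloured floors (coarse check), wrist camera
im,m=snap('wrist'); pickle.dump((im,m),open('tr.pkl','wb'))
h=cv2.cvtColor(im,cv2.COLOR_RGB2HSV); P=[];Q=[]
for k in CELLS:
    q=sum(cv2.inRange(h,np.array(a),np.array(b)) for a,b in RNG[k]); q[215:]=0
    n,l,st,c=cv2.connectedComponentsWithStats(q); 
    if n<2: continue
    i=1+np.argmax(st[1:,4])
    if st[i,4]<600: print('no',k); continue
    x,y,w,hh=st[i,:4]; P.append(np.add(CELLS[k],(0,0,.005))); Q.append((x+w/2-.5,y+hh/2-.5))
b,e=fit(m,np.array(P),np.array(Q),[.499,.2165,-.184]); print('tray',b.round(4),'err px',e.round(2))
for k in CELLS: print(k,place(b[:2],b[2],CELLS[k])[0].round(4))
E
python3 tray.py; python3 t.py .5524 .1841 .1015 1.387
```

```text
no red
tray [ 0.4945  0.1602 -1.168 ] err px 139.26
red [0.5388 0.1149 0.    ]
blue [0.4964 0.0969 0.    ]
yellow [0.5239 0.1499 0.    ]
green [0.4815 0.1319 0.    ]
[0.5498 0.177  0.1914] w 0.0328 F [ 0.1 -0.  -1.1]
shift [ 1.799 -0.024  0.149] turn [-0.003 -0.     0.   ]
```

```bash
cat > tray.py <<'E'
from h import *
# tray pose from the coloured floors near their expected places (coarse check)
def tray(im,m,b=(.4986,.2176,-.184),hold=215):
    h=cv2.cvtColor(im,cv2.COLOR_RGB2HSV); P=[];Q=[]
    for k in CELLS:
        c=place(b[:2],b[2],np.add(CELLS[k],(0,0,.005))); u,v=proj(m,c)[0]
        q=sum(cv2.inRange(h,np.array(a),np.array(bb)) for a,bb in RNG[k]); w=np.zeros_like(q); r=45
        w[max(int(v)-r,0):max(min(int(v)+r,hold),0),max(int(u)-r,0):int(u)+r]=1; q=q*w; n,l,st,_=cv2.connectedComponentsWithStats(q)
        if n<2: continue
        i=1+np.argmax(st[1:,4]); x,y,ww,hh,a=st[i]; print(k,'exp',(round(u),round(v)),'got',(x+ww/2,y+hh/2),'size',ww,hh,a)
        if a>400: P.append(np.add(CELLS[k],(0,0,.005))); Q.append((x+ww/2-.5,y+hh/2-.5))
    f,e=fit(m,np.array(P),np.array(Q),b); print('tray',f.round(4),'err',e.round(2))
    for k in CELLS: print(k,place(f[:2],f[2],CELLS[k])[0].round(4))
if __name__=='__main__':
    import sys
    if len(sys.argv)>1: im,m=load('tr')
    else: im,m=snap('wrist')
    tray(im,m)
E
python3 tray.py old
```

```text
red exp (332, 189) got (np.float64(332.5), np.float64(190.5)) size 37 27 529
blue exp (290, 189) got (np.float64(289.5), np.float64(199.0)) size 37 10 123
yellow exp (333, 154) got (np.float64(334.0), np.float64(155.0)) size 38 30 884
green exp (290, 154) got (np.float64(290.0), np.float64(154.5)) size 38 31 1152
tray [ 0.4989  0.2176 -0.1932] err 0.79
red [0.5612 0.2289 0.    ]
blue [0.5524 0.1837 0.    ]
yellow [0.5239 0.2362 0.    ]
green [0.5151 0.191  0.    ]
```

Request:
apply_moves(targets=[0.3,-0.05,0.13,0,0,0,0.7,-0.05,0.13,0,0,0,1.1,-0.05,0.13,0,0,0,1.4,-0.05,0.13,0,0,0,1.6,-0.05,0.13,0,0,0,1.7,-0.05,0.13,0,0,0,1.79,-0.05,0.13,0,0,0,1.79,-0.05,0.13,0,0,0,1.79,-0.05,0.13,0,0,0])

```text
clock: 20.6
tool_pos: [0.5536, 0.1847, 0.1023]
tcp_rot: [-1.073, 1.29, 1.072]
ft_force: [0.5, 0.1, -2.0]
grip_width: 0.0328
```

Request:
apply_moves(targets=[0,0,0,0,0,0,0,0,0,0,0,0,0,0,0,0,0,0,0,0,0,0,0,0,0,0,0,0,0,0], fingers=139)

```text
clock: 21.1
tool_pos: [0.5532, 0.1847, 0.1019]
tcp_rot: [-1.073, 1.29, 1.073]
ft_force: [0.5, 0.1, -1.4]
grip_width: 0.0403
```

Request:
apply_moves(targets=[-0.2,0,0,0,0,0,-0.5,0,0,0,0,0,-0.9,0,0,0,0,0,-1.3,0,0,0,0,0,-1.6,0,0,0,0,0,-1.75,0,0,0,0,0,-1.75,0,0,0,0,0])

```text
clock: 21.8
tool_pos: [0.5538, 0.1849, 0.1907]
tcp_rot: [-1.073, 1.288, 1.072]
ft_force: [0.5, -0.3, -0.7]
grip_width: 0.04
```

```bash
python3 t.py .5566 -.334 .178 1.245; python3 -c "
from h import *
shot('wrist','w8',(200,100,400,300),3)"
```

```text
[0.5538 0.1849 0.1907] w 0.04 F [ 0.5 -0.3 -0.7]
shift [  0.241  -1.95  -10.193] turn [0.142 0.002 0.002]
```

View pics/w8.png

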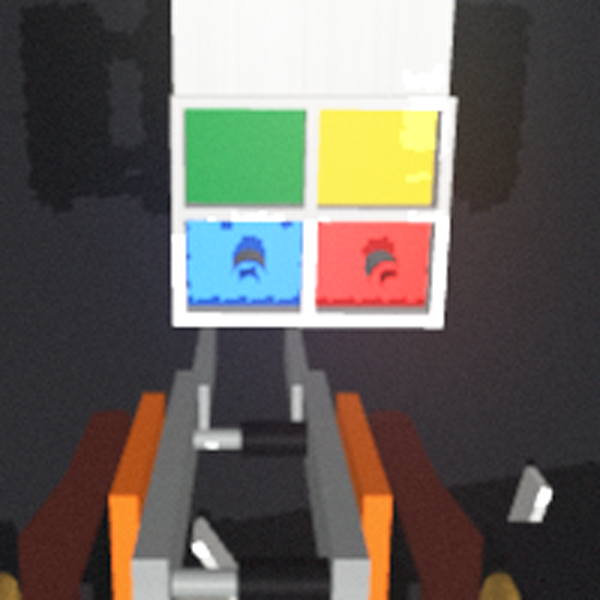

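Blue stands in its compartment. Now yellow.

Request:
apply_moves(targets=[0,-0.06,-0.3,0,0,0,0,-0.17,-0.9,0,0,0,0,-0.34,-1.8,0.02,0,0,0,-0.52,-2.75,0.04,0,0,0,-0.7,-3.7,0.06,0,0,0,-0.89,-4.65,0.08,0,0,0,-1.07,-5.6,0.1,0,0,0,-1.25,-6.55,0.12,0,0,0,-1.43,-7.5,0.142,0,0,0,-1.61,-8.4,0.142,0,0])

```text
clock: 22.85
tool_pos: [0.5538, -0.2462, 0.1884]
tcp_rot: [-0.964, 1.348, 0.965]
ft_force: [-0.1, -0.1, -0.8]
grip_width: 0.0401
```

Request:
apply_moves(targets=[0.1,-0.28,-0.75,0,0,0,0.2,-0.5,-1.4,0,0,0,0.22,-0.58,-1.62,0,0,0,0.22,-0.58,-1.62,0,0,0,0.22,-0.58,-1.62,0,0,0,0.22,-0.58,-1.62,0,0,0])

```text
clock: 23.45
tool_pos: [0.5577, -0.3269, 0.1781]
tcp_rot: [-0.967, 1.344, 0.969]
ft_force: [-0.3, -0.1, -0.5]
grip_width: 0.0399
```

```bash
python3 t.py .5565 -.3336 .173 1.245
```

```text
[ 0.5577 -0.3269  0.1781] w 0.0399 F [-0.3 -0.1 -0.5]
shift [ 0.101 -0.021 -0.135] turn [ 0.003  0.001 -0.001]
```

Request:
apply_moves(targets=[0.1,-0.02,-0.1,0,0,0,0.1,-0.02,-0.1,0,0,0,0.1,-0.02,-0.1,0,0,0,0.1,-0.02,-0.1,0,0,0])

```text
clock: 23.85
tool_pos: [0.5566, -0.3338, 0.1734]
tcp_rot: [-0.966, 1.346, 0.966]
ft_force: [0.2, -0.3, -2.2]
grip_width: 0.0399
```

```bash
python3 t.py .5565 -.3336 .103 1.245
```

```text
[ 0.5566 -0.3338  0.1734] w 0.0399 F [ 0.2 -0.3 -2.2]
shift [1.407 0.004 0.003] turn [0. 0. 0.]
```

Request:
apply_moves(targets=[0.2,0,0,0,0,0,0.45,0,0,0,0,0,0.7,0,0,0,0,0,0.95,0,0,0,0,0,1.15,0,0,0,0,0,1.3,0,0,0,0,0,1.4,0,0,0,0,0,1.4,0,0,0,0,0])

```text
clock: 24.65
tool_pos: [0.5562, -0.3339, 0.1026]
tcp_rot: [-0.965, 1.346, 0.967]
ft_force: [0.4, -0.4, -0.1]
grip_width: 0.0401
```

Request:
apply_moves(targets=[0,0,0,0,0,0,0,0,0,0,0,0,0,0,0,0,0,0,0,0,0,0,0,0,0,0,0,0,0,0], fingers=255)

```text
clock: 25.15
tool_pos: [0.5568, -0.3342, 0.1037]
tcp_rot: [-0.966, 1.345, 0.965]
ft_force: [0.0, -0.1, 0.4]
grip_width: 0.0328
```

Request:
apply_moves(targets=[-0.15,0,0,0,0,0,-0.4,0,0,0,0,0,-0.7,0,0,0,0,0,-1.0,0,0,0,0,0,-1.3,0,0,0,0,0,-1.6,0,0,0,0,0,-1.75,0,0,0,0,0,-1.75,0,0,0,0,0,-1.75,0,0,0,0,0])

```text
clock: 26.05
tool_pos: [0.5564, -0.3338, 0.1906]
tcp_rot: [-0.966, 1.346, 0.966]
ft_force: [0.3, -0.8, -0.6]
grip_width: 0.0325
```

```bash
python3 held.py yellow; python3 t.py .5239 .2363 .19 1.387
```

```text
held px [283.2 219.1] 146.0 rel tool [0.0637 0.0031 0.0002]
[ 0.5562 -0.3337  0.1902] w 0.0329 F [ 0.1 -0.1 -1.1]
shift [ 0.011  4.259 10.594] turn [-0.142  0.    -0.001]
```

Request:
apply_moves(targets=[0,0.12,0.3,0,0,0,0,0.36,0.9,0,0,0,0,0.7,1.75,-0.02,0,0,0,1.05,2.6,-0.04,0,0,0,1.39,3.45,-0.06,0,0,0,1.73,4.3,-0.08,0,0,0,2.07,5.15,-0.1,0,0,0,2.41,6.0,-0.12,0,0,0,2.75,6.85,-0.142,0,0,0,3.1,7.7,-0.142,0,0])

```text
clock: 27.1
tool_pos: [0.5315, 0.0831, 0.1905]
tcp_rot: [-1.073, 1.29, 1.075]
ft_force: [0.7, 0.5, -1.4]
grip_width: 0.0327
```

```bash
python3 t.py .5239 .2363 .19 1.387
```

```text
[0.5315 0.0831 0.1905] w 0.0327 F [ 0.7  0.5 -1.4]
shift [0.01  0.704 2.987] turn [ 0.001  0.    -0.001]
```

Request:
apply_moves(targets=[0,0.2,0.85,0,0,0,0,0.39,1.65,0,0,0,0,0.54,2.3,0,0,0,0,0.65,2.75,0,0,0,0,0.68,2.9,0,0,0,0,0.68,2.9,0,0,0,0,0.68,2.9,0,0,0,0,0.68,2.9,0,0,0])

```text
clock: 27.9
tool_pos: [0.5262, 0.2271, 0.1909]
tcp_rot: [-1.071, 1.292, 1.07]
ft_force: [0.5, -0.3, -1.2]
grip_width: 0.0328
```

```bash
python3 tray.py; python3 t.py .5239 .2363 .1015 1.387
```

```text
red exp (291, 217) got (np.float64(301.5), np.float64(211.0)) size 15 8 101
blue exp (250, 217) got (np.float64(237.5), np.float64(211.0)) size 13 8 53
yellow exp (291, 184) got (np.float64(286.0), np.float64(175.0)) size 18 6 74
green exp (249, 184) got (np.float64(248.5), np.float64(192.0)) size 37 14 129
[0.5262 0.2272 0.1909] w 0.0328 F [ 0.3 -0.6 -1.2]
shift [1.788 0.079 0.17 ] turn [-0.003 -0.     0.   ]Traceback (most recent call last):
  File "tray.py", line 18, in <module>
    tray(im,m)
    ~~~~^^^^^^
  File "tray.py", line 12, in tray
    f,e=fit(m,np.array(P),np.array(Q),b); print('tray',f.round(4),'err',e.round(2))
        ~~~^^^^^^^^^^^^^^^^^^^^^^^^^^^^^
  File "h.py", line 32, in fit
    r=least_squares(f,x0); return r.x,np.abs(r.fun).max()
    return func(*args, **kwargs)
    vector_fun = VectorFunction(
        fun_wrapped,
    ...<6 lines>...
        workers=workers
    )
    self._update_fun()
    ~~~~~~~~~~~~~~~~^^
    self.f = self.fun_wrapped(xp_copy(self.x))
             ~~~~~~~~~~~~~~~~^^^^^^^^^^^^^^^^^
    return np.atleast_1d(self.fun(x))
                         ~~~~~~~~^^^
    return self.f(x, *self.args, **self.kwargs)
           ~~~~~~^^^^^^^^^^^^^^^^^^^^^^^^^^^^^^
  File "h.py", line 31, in <lambda>
    f=lambda v:(proj(m,place(v[:2],v[2],P))-px).ravel()
                       ~~~~~^^^^^^^^^^^^^^
  File "h.py", line 19, in place
    return np.c_[P[:,:2]@np.array([[c,s],[-s,c]])+xy,P[:,2]]
                 ~~~~~~~^~~~~~~~~~~~~~~~~~~~~~~~~
ValueError: matmul: Input operand 1 has a mismatch in its core dimension 0, with gufunc signature (n?,k),(k,m?)->(n?,m?) (size 2 is different from 0)
```

```bash
python3 -c "
from h import *
shot('wrist','w9',None,1.4)"
```

```text
(no output)
```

View pics/w9.png

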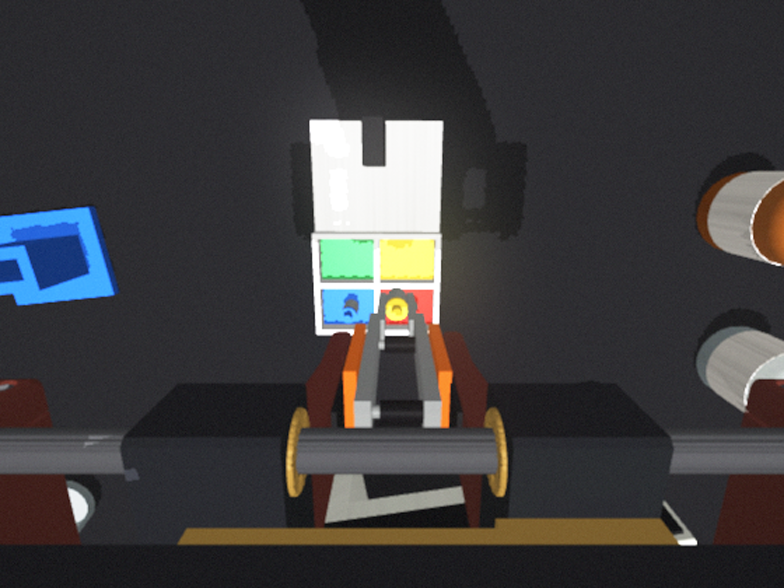

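Tray is unmoved (cells at their expected pixels; only glare upset the colour test). Placing yellow.

Request:
apply_moves(targets=[0.3,0.04,0.15,0,0,0,0.7,0.04,0.15,0,0,0,1.1,0.04,0.15,0,0,0,1.4,0.04,0.15,0,0,0,1.6,0.04,0.15,0,0,0,1.7,0.04,0.15,0,0,0,1.78,0.04,0.15,0,0,0,1.78,0.04,0.15,0,0,0,1.78,0.04,0.15,0,0,0])

```text
clock: 28.9
tool_pos: [0.5258, 0.2369, 0.1024]
tcp_rot: [-1.073, 1.29, 1.072]
ft_force: [0.5, -0.4, -1.9]
grip_width: 0.0328
```

Request:
apply_moves(targets=[0,0,0,0,0,0,0,0,0,0,0,0,0,0,0,0,0,0,0,0,0,0,0,0,0,0,0,0,0,0], fingers=139)

```text
clock: 29.4
tool_pos: [0.5254, 0.2368, 0.1019]
tcp_rot: [-1.073, 1.29, 1.073]
ft_force: [-0.3, -0.3, -0.2]
grip_width: 0.0402
```

Request:
apply_moves(targets=[-0.2,0,0,0,0,0,-0.5,0,0,0,0,0,-0.9,0,0,0,0,0,-1.3,0,0,0,0,0,-1.6,0,0,0,0,0,-1.9,0,0,0,0,0,-2.0,0,0,0,0,0,-2.0,0,0,0,0,0])

```text
clock: 30.2
tool_pos: [0.5257, 0.237, 0.2026]
tcp_rot: [-1.073, 1.289, 1.073]
ft_force: [0.5, 0.3, -1.4]
grip_width: 0.0401
```

```bash
python3 t.py .4716 -.0362 .21 1.49; python3 -c "
from h import *
shot('wrist','w10',(170,60,400,290),2.6)"
```

```text
[0.5257 0.237  0.2026] w 0.0401 F [ 0.5  0.3 -1.4]
shift [-0.153  0.065 -5.57 ] turn [-0.103  0.001  0.001]
```

View pics/w10.png

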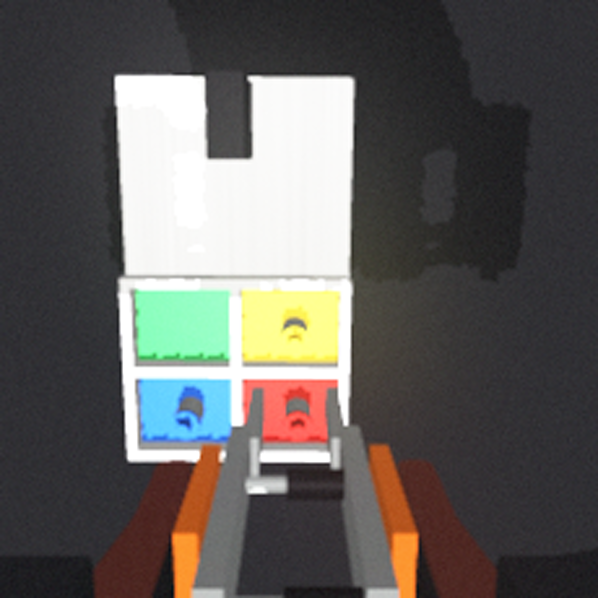

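All three filters stand in their own compartments. Returning the tongs.

Request:
apply_moves(targets=[-0.05,0.0,-0.3,0,0,0,-0.1,0.02,-0.9,-0.02,0,0,-0.15,0.03,-1.7,-0.04,0,0,-0.15,0.04,-2.6,-0.06,0,0,-0.15,0.05,-3.5,-0.08,0,0,-0.15,0.06,-4.4,-0.1,0,0,-0.15,0.065,-5.1,-0.103,0,0,-0.15,0.065,-5.45,-0.103,0,0,-0.15,0.065,-5.55,-0.103,0,0,-0.15,0.065,-5.55,-0.103,0,0])

```text
clock: 31.25
tool_pos: [0.4708, -0.0362, 0.209]
tcp_rot: [-1.148, 1.248, 1.149]
ft_force: [0.5, 0.3, -0.8]
grip_width: 0.0402
```

Request:
apply_moves(targets=[0,0,0,0,0,0,0,0,0,0,0,0,0,0,0,0,0,0])

```text
clock: 31.55
tool_pos: [0.4716, -0.0344, 0.2092]
tcp_rot: [-1.151, 1.246, 1.151]
ft_force: [0.0, 0.2, -1.4]
grip_width: 0.0403
```

```bash
python3 t.py .4716 -.0362 .16 1.491
```

```text
[ 0.4716 -0.0344  0.2092] w 0.0403 F [ 0.   0.2 -1.4]
shift [ 0.984 -0.003 -0.035] turn [ 0.001 -0.    -0.   ]
```

Request:
apply_moves(targets=[0.3,0,-0.035,0,0,0,0.7,0,-0.035,0,0,0,0.95,0,-0.035,0,0,0,1.0,0,-0.035,0,0,0,1.0,0,-0.035,0,0,0,1.0,0,-0.035,0,0,0])

```text
clock: 32.15
tool_pos: [0.4718, -0.0372, 0.1599]
tcp_rot: [-1.15, 1.246, 1.149]
ft_force: [0.9, -0.9, -0.1]
grip_width: 0.0405
```

```bash
python3 t.py .4716 -.0362 .0965 1.491
```

```text
[ 0.4718 -0.0372  0.1599] w 0.0405 F [ 0.9 -0.9 -0.1]
shift [1.268 0.007 0.018] turn [-0.001  0.     0.001]
```

Request:
apply_moves(targets=[0.2,0.005,0.015,0,0,0,0.4,0.005,0.015,0,0,0,0.6,0.005,0.015,0,0,0,0.6,0.005,0.015,0,0,0])

```text
clock: 32.55
tool_pos: [0.47, -0.0364, 0.1278]
tcp_rot: [-1.149, 1.249, 1.151]
ft_force: [0.4, -0.2, -0.6]
grip_width: 0.0401
```

Request:
apply_moves(targets=[0.2,0,0,0,0,0,0.4,0,0,0,0,0,0.55,0,0,0,0,0,0.64,0,0,0,0,0,0.66,0,0,0,0,0,0.66,0,0,0,0,0])

```text
clock: 33.15
tool_pos: [0.4711, -0.0365, 0.0962]
tcp_rot: [-1.149, 1.247, 1.149]
ft_force: [0.1, -0.8, -0.4]
grip_width: 0.04
```

Request:
apply_moves(targets=[0,0,0,0,0,0,0,0,0,0,0,0,0,0,0,0,0,0,0,0,0,0,0,0,0,0,0,0,0,0], fingers=60)

```text
clock: 33.65
tool_pos: [0.4712, -0.0364, 0.0965]
tcp_rot: [-1.15, 1.246, 1.149]
ft_force: [0.6, -0.5, 0.3]
grip_width: 0.067
```

Request:
apply_moves(targets=[-0.3,0,0,0,0,0,-0.8,0,0,0,0,0,-1.4,0,0,0,0,0,-2.0,0,0,0,0,0,-2.6,0,0,0,0,0,-3.0,0,0,0,0,0,-3.1,0,0,0,0,0,-3.1,0,0,0,0,0])

```text
clock: 34.45
tool_pos: [0.4713, -0.0363, 0.2515]
tcp_rot: [-1.15, 1.245, 1.149]
ft_force: [-0.1, 0.2, 0.1]
grip_width: 0.0671
```

```bash
python3 t.py .4366 .229 .25 1.387; python3 -c "
from h import *
shot('wrist','w11',None,1.4)"
```

```text
[ 0.4713 -0.0363  0.2515] w 0.0671 F [-0.1  0.2  0.1]
shift [0.033 1.119 5.232] turn [0.103 0.001 0.001]
```

View pics/w11.png

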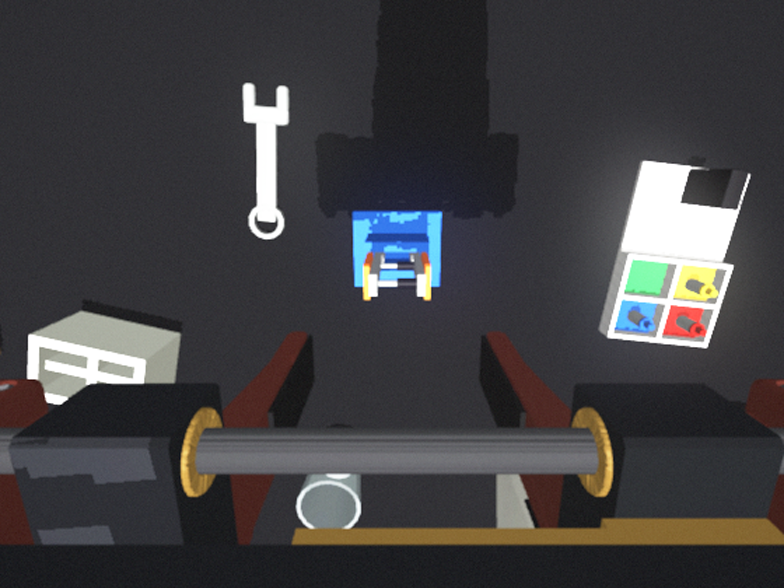

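Tongs stand back in the slot as before, and the tray is unchanged. One closer look at the bay mouth before docking.

```bash
python3 t.py .605 .212 .26 1.555
```

```text
[ 0.4708 -0.0363  0.2507] w 0.0669 F [ 0.1 -0.   0.2]
shift [-0.186 -2.276  5.166] turn [-0.065  0.    -0.001]
```

Request:
apply_moves(targets=[-0.19,-0.35,0.8,-0.065,0,0,-0.19,-0.7,1.6,-0.065,0,0,-0.19,-1.06,2.4,-0.065,0,0,-0.19,-1.41,3.2,-0.065,0,0,-0.19,-1.76,4.0,-0.065,0,0,-0.19,-2.07,4.7,-0.065,0,0,-0.19,-2.28,5.17,-0.065,0,0,-0.19,-2.28,5.17,-0.065,0,0,-0.19,-2.28,5.17,-0.065,0,0], fingers=0)

```text
clock: 35.4
tool_pos: [0.6049, 0.2115, 0.2586]
tcp_rot: [-1.198, 1.22, 1.199]
ft_force: [-0.1, -0.2, 0.5]
grip_width: 0.0876
```

Request:
apply_moves(targets=[0,0,0,0,0,0,0,0,0,0,0,0,0,0,0,0,0,0])

```text
clock: 35.7
tool_pos: [0.6055, 0.211, 0.261]
tcp_rot: [-1.196, 1.217, 1.197]
ft_force: [0.1, 0.2, -0.1]
grip_width: 0.088
```

```bash
python3 -c "
from h import *
print(observe()['tool_pos'])
m=shot('wrist','w12',(150,20,420,300),2.1)
print(proj(m,[[.685,.262,.02],[.685,.158,.02],[.685,.21,0],[.4367,.2291,.057]]).round())"
```

```text
[0.60546382 0.21095012 0.26101973]
[[322. 237.]
 [245. 238.]
 [284. 232.]
 [298.  21.]]
```

View pics/w12.png

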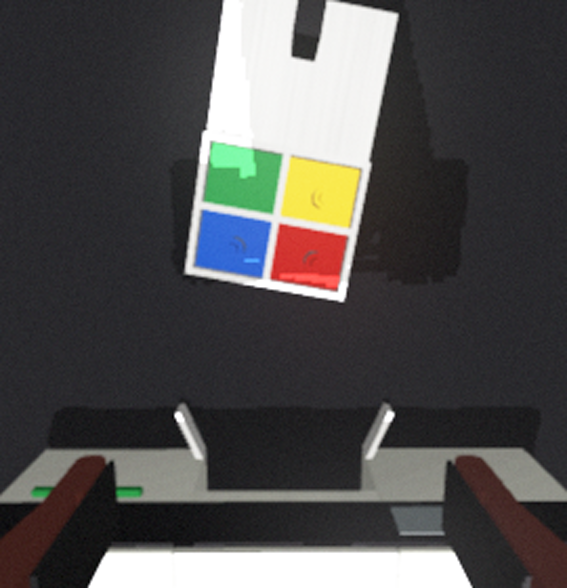

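```bash
python3 -c "
from h import *
im,m=load('w12')
g=lambda l,z:ray(m,np.array(l)/2.1+[150,20],z).round(4)
print('bay top',g([(207,489),(362,489)],.07))
print('guide tips inner',g([(187,405),(385,405)],.02)); print('guide roots',g([(206,457),(366,457)],.02))
print('foot line',g([(45,449),(525,449)],0))
b,e=fit(m,TR,np.array([(224,-6),(398,14),(345,300),(186,274)])/2.1+[150,20],[.499,.2165,-.184]);print('tray',b,e)
b,e=fit(m,np.array([(0,-.048,.019),(0,.048,.019),(.08,.048,.019),(.08,-.048,.019)]),np.array([(207,132),(370,162),(345,300),(186,274)])/2.1+[150,20],[.499,.2165,-.184]);print('tray',b,e)
"
```

```text
bay top [[0.6842 0.1683 0.07  ]
 [0.6857 0.2559 0.07  ]]
guide tips inner [[0.6493 0.1521 0.02  ]
 [0.6515 0.2757 0.02  ]]
guide roots [[0.6841 0.1623 0.02  ]
 [0.6859 0.2644 0.02  ]]
foot line [[0.6842 0.0523 0.    ]
 [0.6899 0.3733 0.    ]]
tray [ 0.50080843  0.21733864 -0.17225047] 4.000913783386867
tray [ 0.49884035  0.21788346 -0.18580865] 1.1749755229336643
```

```bash
python3 t.py .4368 .2292 .13 1.386
```

```text
[0.6055 0.2113 0.2611] w 0.0876 F [-0.7  0.5  0.3]
shift [2.621 3.38  0.301] turn [0.168 0.    0.   ]
```

Request:
apply_moves(targets=[0.4,0.6,0.05,0.168,0,0,0.8,1.3,0.1,0.168,0,0,1.3,1.9,0.2,0.168,0,0,1.8,2.5,0.25,0.168,0,0,2.3,3.0,0.3,0.168,0,0,2.6,3.38,0.3,0.168,0,0,2.6,3.38,0.3,0.168,0,0,2.6,3.38,0.3,0.168,0,0,2.6,3.38,0.3,0.168,0,0])

```text
clock: 36.65
tool_pos: [0.4388, 0.23, 0.132]
tcp_rot: [-1.072, 1.288, 1.071]
ft_force: [-0.0, -0.8, 0.5]
grip_width: 0.0879
```

```bash
python3 t.py .4368 .2292 .029 1.386
```

```text
[0.4388 0.23   0.132 ] w 0.0879 F [-0.  -0.8  0.5]
shift [ 2.061  0.042 -0.027] turn [0.    0.002 0.002]
```

Request:
apply_moves(targets=[0.4,0.03,-0.02,0,0,0,0.9,0.03,-0.02,0,0,0,1.4,0.03,-0.02,0,0,0,1.75,0.03,-0.02,0,0,0,1.95,0.03,-0.02,0,0,0,2.04,0.03,-0.02,0,0,0,2.04,0.03,-0.02,0,0,0,2.04,0.03,-0.02,0,0,0])

```text
clock: 37.45
tool_pos: [0.436, 0.2293, 0.0296]
tcp_rot: [-1.072, 1.289, 1.072]
ft_force: [-0.0, -0.1, 0.3]
grip_width: 0.0881
```

Request:
apply_moves(targets=[0,0,0,0,0,0,0,0,0,0,0,0,0,0,0,0,0,0,0,0,0,0,0,0,0,0,0,0,0,0,0,0,0,0,0,0,0,0,0,0,0,0,0,0,0,0,0,0,0,0,0,0,0,0], fingers=255)

```text
clock: 38.35
tool_pos: [0.4352, 0.229, 0.0288]
tcp_rot: [-1.073, 1.291, 1.073]
ft_force: [-0.4, 0.1, 0.1]
grip_width: 0.0192
```

```bash
python3 t.py .4975 .2161 .029 1.553
```

```text
[0.4352 0.229  0.0288] w 0.0192 F [-0.4  0.1  0.1]
shift [-0.004 -1.272 -0.026] turn [-0.166 -0.    -0.   ]
```

Request:
apply_moves(targets=[0,0,0,0,0,0,0,0,0,0,0,0,0,0,0,0,0,0,0,0,0,0,0,0])

```text
clock: 38.75
tool_pos: [0.4352, 0.229, 0.0288]
tcp_rot: [-1.073, 1.291, 1.073]
ft_force: [-0.2, -0.2, -1.1]
grip_width: 0.0139
```

Request:
apply_moves(targets=[0,-0.05,0,-0.01,0,0,0,-0.15,0,-0.03,0,0,0,-0.3,-0.01,-0.05,0,0,0,-0.45,-0.01,-0.07,0,0,0,-0.62,-0.02,-0.09,0,0,0,-0.79,-0.02,-0.11,0,0,0,-0.95,-0.025,-0.13,0,0,0,-1.1,-0.025,-0.15,0,0,0,-1.22,-0.025,-0.166,0,0,0,-1.27,-0.025,-0.166,0,0])

```text
clock: 39.75
tool_pos: [0.4965, 0.2162, 0.0288]
tcp_rot: [-1.195, 1.219, 1.199]
ft_force: [-7.6, 1.1, 10.7]
grip_width: 0.014
```

Request:
apply_moves(targets=[0,0,0,0,0,0,0,0,0,0,0,0,0,0,0,0,0,0])

```text
clock: 40.05
tool_pos: [0.4968, 0.2162, 0.0288]
tcp_rot: [-1.196, 1.218, 1.197]
ft_force: [-3.8, 1.0, 5.2]
grip_width: 0.0138
```

```bash
python3 t.py .6245 .2139 .029 1.553; python3 -c "
from h import *
im,m=snap('wrist'); pickle.dump((im,m),open('tr2.pkl','wb'))
from tray import tray
tray(im,m,(.5595,.2150,-.018),420)
"
```

```text
[0.4968 0.2162 0.0288] w 0.0138 F [-3.8  1.   5.2]
shift [-7.000e-03 -2.554e+00 -1.000e-03] turn [ 0.    -0.    -0.001]
yellow exp (317, 361) got (np.float64(307.5), np.float64(362.5)) size 1 1 1Traceback (most recent call last):
  File "<string>", line 5, in <module>
    tray(im,m,(.5595,.2150,-.018),420)
    ~~~~^^^^^^^^^^^^^^^^^^^^^^^^^^^^^^
  File "tray.py", line 12, in tray
    f,e=fit(m,np.array(P),np.array(Q),b); print('tray',f.round(4),'err',e.round(2))
        ~~~^^^^^^^^^^^^^^^^^^^^^^^^^^^^^
  File "h.py", line 32, in fit
    r=least_squares(f,x0); return r.x,np.abs(r.fun).max()
    return func(*args, **kwargs)
    vector_fun = VectorFunction(
        fun_wrapped,
    ...<6 lines>...
        workers=workers
    )
    self._update_fun()
    ~~~~~~~~~~~~~~~~^^
    self.f = self.fun_wrapped(xp_copy(self.x))
             ~~~~~~~~~~~~~~~~^^^^^^^^^^^^^^^^^
    return np.atleast_1d(self.fun(x))
                         ~~~~~~~~^^^
    return self.f(x, *self.args, **self.kwargs)
           ~~~~~~^^^^^^^^^^^^^^^^^^^^^^^^^^^^^^
  File "h.py", line 31, in <lambda>
    f=lambda v:(proj(m,place(v[:2],v[2],P))-px).ravel()
                       ~~~~~^^^^^^^^^^^^^^
  File "h.py", line 19, in place
    return np.c_[P[:,:2]@np.array([[c,s],[-s,c]])+xy,P[:,2]]
                 ~~~~~~~^~~~~~~~~~~~~~~~~~~~~~~~~
ValueError: matmul: Input operand 1 has a mismatch in its core dimension 0, with gufunc signature (n?,k),(k,m?)->(n?,m?) (size 2 is different from 0)
```

Request:
apply_moves(targets=[0,-0.1,0,0,0,0,0,-0.28,0,0,0,0,0,-0.46,0,0,0,0,0,-0.64,0,0,0,0,0,-0.82,0,0,0,0,0,-1.0,0,0,0,0,0,-1.18,0,0,0,0,0,-1.36,0,0,0,0,0,-1.54,0,0,0,0,0,-1.6,0,0,0,0])

```text
clock: 41.1
tool_pos: [0.5769, 0.2148, 0.0288]
tcp_rot: [-1.195, 1.219, 1.198]
ft_force: [-9.3, 0.6, 10.8]
grip_width: 0.0138
```

```bash
python3 t.py .6245 .2139 .029 1.553
```

```text
[0.5769 0.2148 0.0288] w 0.0138 F [-9.3  0.6 10.8]
shift [-0.005 -0.952 -0.001] turn [ 0.    -0.    -0.002]
```

Request:
apply_moves(targets=[0,-0.12,0,0,0,0,0,-0.24,0,0,0,0,0,-0.36,0,0,0,0,0,-0.48,0,0,0,0,0,-0.6,0,0,0,0,0,-0.7,0,0,0,0,0,-0.78,0,0,0,0,0,-0.84,0,0,0,0,0,-0.88,0,0,0,0,0,-0.9,0,0,0,0])

```text
clock: 42.1
tool_pos: [0.6212, 0.2142, 0.0288]
tcp_rot: [-1.195, 1.219, 1.198]
ft_force: [-7.7, -0.1, 7.5]
grip_width: 0.0139
```

Request:
apply_moves(targets=[0,-0.02,0,0,0,0,0,-0.04,0,0,0,0,0,-0.06,0,0,0,0,0,-0.08,0,0,0,0,0,-0.08,0,0,0,0])

```text
clock: 42.6
tool_pos: [0.6236, 0.2142, 0.0288]
tcp_rot: [-1.194, 1.221, 1.2]
ft_force: [-13.0, -0.9, 11.2]
grip_width: 0.014
```

Request:
apply_moves(targets=[0,-0.02,0,0,0,0,0,-0.04,0,0,0,0,0,-0.06,0,0,0,0,0,-0.06,0,0,0,0])

```text
clock: 43.0
tool_pos: [0.6241, 0.2141, 0.0286]
tcp_rot: [-1.192, 1.225, 1.204]
ft_force: [-19.0, -1.3, 18.1]
grip_width: 0.0138
```

Contact with the stop (force rising with hardly any travel, at the predicted place). Release and rise.

Request:
apply_moves(targets=[0,0.03,0,0,0,0,0,0.03,0,0,0,0,0,0.03,0,0,0,0,0,0.03,0,0,0,0], fingers=120)

```text
clock: 43.4
tool_pos: [0.6285, 0.2137, 0.0287]
tcp_rot: [-1.196, 1.217, 1.195]
ft_force: [-0.3, 0.1, 0.1]
grip_width: 0.0422
```

Request:
apply_moves(targets=[-0.1,0,0,0,0,0,-0.3,0,0,0,0,0,-0.6,0,0,0,0,0,-1.0,0,0,0,0,0,-1.4,0.1,0,0,0,0,-2.0,0.6,0,0,0,0,-2.8,1.2,0,0,0,0,-3.6,1.6,0,0,0,0,-4.4,1.6,0,0,0,0,-4.6,1.6,0,0,0,0])

```text
clock: 44.4
tool_pos: [0.5497, 0.2158, 0.2651]
tcp_rot: [-1.196, 1.208, 1.193]
ft_force: [0.3, 0.5, 0.2]
grip_width: 0.0465
```

Request:
apply_moves(targets=[0,0,0,0,0,0,0,0,0,0,0,0,0,0,0,0,0,0])

```text
clock: 44.7
tool_pos: [0.5472, 0.2149, 0.2572]
tcp_rot: [-1.196, 1.22, 1.197]
ft_force: [-1.0, 1.0, 0.2]
grip_width: 0.0466
```

```bash
python3 -c "
from h import *
s=observe();print(s['tool_pos'],s['ft_force'],s['grip_width'])
im,m=snap('wrist'); ims,ms=snap('side'); pickle.dump((im,m),open('f1.pkl','wb')); pickle.dump((ims,ms),open('f2.pkl','wb'))
a=cv2.resize(im[80:300,170:410],None,fx=1.66,fy=1.66,interpolation=cv2.INTER_CUBIC); b=cv2.resize(ims[100:260,170:340],None,fx=2.28,fy=2.28,interpolation=cv2.INTER_CUBIC)
h=min(a.shape[0],b.shape[0]); cv2.imwrite('pics/final.png',np.hstack([a[:h],b[:h]])[:,:,::-1]); print(a.shape,b.shape)"
```

```text
[0.54717778 0.21487782 0.25724157] [-1.03305982  0.97710475  0.22786665] 0.046613027650516094
(365, 398, 3) (365, 388, 3)
```

View pics/final.png

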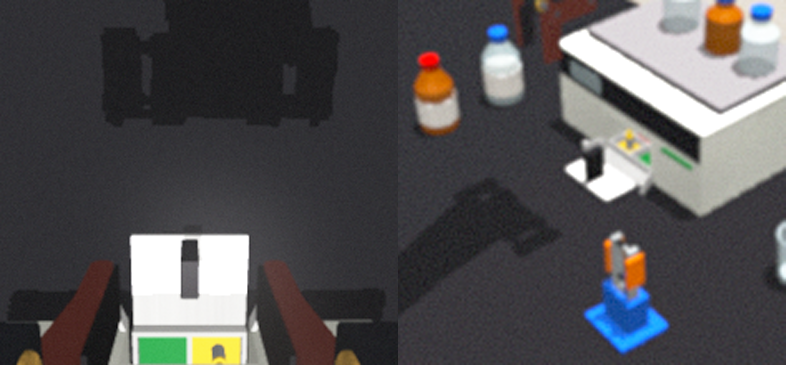

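```bash
python3 -c "
from h import *
im,m=load('f1')
g=lambda l,z:ray(m,np.array(l)/1.66+[170,80],z).round(4)
print('back edge',g([(131,235),(248,235)],.005)); print('front of base/cell wall',g([(131,333),(248,326)],.019)); print('handle top',g([(182,240),(198,240),(182,262)],.057))
# bay mouth
print(proj(m,[[.6855,.2128,.07],[.6855,.2128,0]]))
cv2.imwrite('pics/x.png',im[:,:,::-1])
"
```

```text
back edge [[0.6063 0.1665 0.005 ]
 [0.608  0.2623 0.005 ]]
front of base/cell wall [[0.6876 0.1641 0.019 ]
 [0.6828 0.2617 0.019 ]]
handle top [[0.5938 0.2093 0.057 ]
 [0.594  0.2207 0.057 ]
 [0.6105 0.2089 0.057 ]]
[[284.00554269 298.98673286]
 [283.99626902 272.24804234]]
```

```bash
python3 -c "
from h import *
s=observe();print(s['clock'],s['ft_force'].round(1)); sign_off()"
```

```text
44.8 [-0.7 -0.  -1.2]
the job is handed in; nothing more can be done
```

The job is handed in at 44.8 s. As far as my checks show it is complete, but `sign_off` gives no verdict.

**What I did:** I found red, blue and yellow in the block; there was no green. I moved each one with the tongs to the compartment of its colour and stood the tongs back in their slot. Then I slid the tray by its handle into the bay until the push force rose with almost no further travel.

**Last checks:**
- **Tray position:** the wrist picture puts the tray's back edge at x ≈ 0.607, so the nose is about 81 mm into the 82 mm bay. Good to about 2 mm; the pass limit is 77 mm. It lies straight in the bay and centred to within a millimetre.
- **Tongs and yellow:** the tongs are upright in the stand, and the yellow filter is still standing in its compartment.
- **Red and blue:** both stood in their own compartments in the picture taken just before docking. They could not be clearly seen inside the bay afterwards.
- **Robot:** it is clear of everything, with force readings near zero.

**Checks that failed:** my colour-based tray check failed three times. First it mistook the blue stand for a cell, then glare upset it, and last the gripper hid the tray. After the first I restricted the search and it then agreed, after the second I judged the tray from the picture, and after the third I relied on the push force instead.

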